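Put the bowl lid away upright in the crockery keeper and shut its cover

TASK

Lift the round wooden lid by its knob and lean it on the steel easel, let go, then take it again by its upper rim and stand it upright in the middle slot of the rack inside the clear crockery keeper, setting it down rather than dropping it. Then push the keeper's heavy wooden cover down slowly until it is fully shut, without slamming it. Leave the other things on the counter where they are.

Things in the scene. Friction and masses are not known exactly. Their poses are not given: they have to be found in the camera images.
- lid: Round dark-wood bowl lid, about 0.13 kg: flat disc 120 mm in diameter, 8 mm thick, with an upright round knob in the middle of its top, 26 mm in diameter and 36 mm tall (44 mm from underside to knob top). Origin: centre of the underside. z: out of the disc towards the knob. It starts flat on the marble, knob up.
- lid_middle (a point): Centre of the lid's disc, halfway through its thickness (4 mm above the underside).
- easel: Low steel plate easel, fixed to the counter, base 100 mm (x) by 130 mm (y). Its flat face, 100 mm wide, slopes at 45 degrees: it looks up and to the easel's own +y, and rises towards its own -y. Two pins near the face's lower end hold the lid by its lower rim. Origin: centre of the base's underside; z up.
- easel_rest (a point): Point on the easel's face, 62 mm above the counter, where the centre of the lid's underside lies when its rim rests on both pins. Axes: the easel's. The face ends 12 mm up the slope from here, so about 48 mm of the lid's upper rim stands free, front and back.
- easel_pins (a point): Midpoint between the easel's two pins at the face, 53 mm down the slope from easel_rest. The pins are 8 mm thick, stand 14 mm square out of the face, 36 mm either side of here along the easel's x.
- keeper: Crockery keeper, fixed to the counter: open-topped box with clear walls 4 mm thick, 220 mm by 220 mm outside, walls 138 mm high, a wire rack inside, and a wooden cover hinged on the top of its +y wall. Origin: centre of the underside; z up.
- slot (a point): Middle slot of the keeper's wire rack, between the axes of its two rails, 12 mm above the counter; axes: the keeper's. The rails, 8 mm thick, run along y at x = -30 and +30 mm. A lid standing in the slot lies in the x-z plane, its rim on both rails, its disc centre 56 mm above this point; its knob may face either way and clears the tines.
- tines_top (a point): Level of the tine tips, straight above the slot, 55 mm above the counter. Each rail carries four upright wire tines 5 mm thick, at y = -34.5, -11.5, +11.5 and +34.5 mm from here, making three slots side by side along y, each 18 mm wide; the middle one is at y = 0.
- cover (a joint): Opening angle of the keeper's cover, rad: 0 = shut flat on the walls, 1.57 = upright over the +y wall, stop at 1.75. The cover is a light wood board, 220 by 220 mm, 16 mm thick, 0.6 kg. Its stiff hinge (0.85 N m) keeps it at any angle where it is left; it has to be pushed all the way down (about 5 N near its free edge).
- cover_hinge (a point): Middle of the cover's hinge line, at the outer top edge of the keeper's +y wall, 138 mm above the counter, level with the cover's underside when shut. The hinge runs along the keeper's x; the shut cover reaches from here 220 mm to the keeper's -y.
- cover_edge (a point): Middle of the cover's free edge, on its outer face (the top face when shut), 220 mm from the hinge line and 16 mm off the underside.
- mixer: Lilac hand mixer, 190 mm body with beaters to its +x, 150 mm tall; leave it alone. Origin: centre of the underside.
- cup: Steel measuring cup, 80 mm across, 70 mm tall, flat handle 120 mm out along its +y; leave alone. Origin: centre of the underside.
- spoon_rest: Terracotta ceramic spoon rest, 100 by 75 mm, 19 mm tall; leave alone. Origin: centre of the underside.
- spatula: Spatula, 240 mm long, lying on the counter; leave alone. Origin: below its middle.

How it is judged:
By the outcome, as a careful person would: the job done as asked, in the order asked, and still so for the second after the job is handed in, with the robot touching nothing.
It also fails if it takes over 72 s, if anything falls off the work surface, if the arm or the gripper's body presses on something with over 40 N, if the wrist force passes 120 N, or if a joint passes its speed limit or range.

ROBOT

A 7-joint arm with a two-finger parallel gripper is mounted at the origin on the work surface. World frame = base frame: x ahead of the robot, y to its left, z up, the work surface at z = 0. Lengths are in m, angles in rad, forces in N, time in s.
With the tool pointing down it reaches from about 0.4 to 0.85 m from the base axis. Payload 4.5 kg.
Tool frame: the origin (TCP) lies between the finger pads; the fingertips stand 17 mm ahead of it and the grasp point (between the pads) lies 2 mm behind it; z points along the fingers, y is the direction in which the jaws open and shut (so a half turn about z gives the same grasp; the last joint's range is limited). The gripper opens to 88 mm and grips with 3 to 60 N. Pads are 18 mm wide; open, the fingers measure 123 mm over their backs; the gripper's body (75 mm by 187 mm) begins 45 mm behind the grasp point.
Start: joints at [-1.283, 0.689, -0.195, 1.565, 0.157, 0.902, -0.215], TCP at [0.157, 0.605, 0.256] pointing down, gripper open.
Joint ranges: [-3.01, 3.01], [-0.46, 2.08], [-1.47, 1.51], [0.13, 2.56], [-1, 4.14], [0.04, 2.09], [-2.66, 2.66]. Speed limits (rad/s): [2.57, 2.57, 3.14, 3.14, 3.14, 3.14, 3.14].

INTERFACE

Orientations are given as a unit quaternion [w, x, y, z].
In Python, from workcell import manip, imaging gives the robot as it stands.
- The arm moves only by the tool apply_moves, never from a script. Its argument "series" is text: rows parted by semicolons, each of 5 numbers parted by spaces: the shift along the tool's x, y, z in mm, then the turn about the tool's z in rad, then the gripper's target within -1 to 1 (fully open at 1, half-way at 0, shut at -1). In form: x y z yaw gripper; .... A call has 1 to 8 rows; each row is the pose to reach, as a shift and turn from the pose commanded when the call began, along the tool's axes at that moment; what a row does not reach only later rows make up. A row lasts 1/8 s, in which the tool goes at most 62.5 mm and 10.7 degrees, less where a joint would pass 70% of its speed; a pose out of reach is approached as far as the arm can. A call with a gripper value outside its range is refused whole. The fingers move at their own pace and stop on an object; "squeeze" is the grip in N (left out, the last holds). Time passes only in rows, so rows that repeat a pose let the fingers close. It gives the time, the measured TCP pose, the force and the opening at its end, in the units of the state.
- manip.state(): the state, without advancing time (a new reading comes with each control period).
- imaging.get_image(name): name is "scene" or "top" or "wrist"; returns a dict with "img" (420x560x3 uint8, blue, green, red), "intrinsics" (3x3 intrinsics, pixels), "T" (4x4, takes a point from camera to world coordinates); the wrist camera has in their place "hand_eye" (4x4, takes a point from camera to tool coordinates, whose origin is the TCP and whose axes are the flange's). Camera axes: x right, y down, z forward; pixel columns grow to the right and rows downward; lengths in m; the calibration is good to about 2 mm. A picture is of the moment at which its call begins: read the wrist's pose just before it. There is no depth.
- manip.hand_in(): hands the job in, once; it reports no verdict.
The state is a dict: "time_s": time; "qpos": joint angles; "qvel": joint speeds; "joint_torque": joint torques, N m; "position": TCP position; "orientation": TCP orientation; "ft_force": force on the tool from outside, world axes, zero at the start; "torque": the same for the moment, N m; "gripper_width": finger opening in m.
Only numpy, scipy, OpenCV 4.12 (cv2) and the standard library are available. Lean on these libraries where they do the work, as an engineer would, in place of code of your own. Each camera call takes 0.05 s, during which the arm holds its last target.

## Working session

There is one attempt and no reset: what is moved stays moved. The work goes in short steps, Python scripts to look and compute and a tool call to move; the robot and the scene stay as the last step left them, time stands still between calls to the robot, and variables do not carry over. Pictures are saved under pics/ and viewed, and the job is handed in when it is done.

Besides the shell and the picture viewer there is one more tool, called after "Emit:" as a command line: name --argument value ..., lists and objects as JSON in quotes. apply_moves: Moves the arm, as the interface text tells. Its arguments: {"type":"object","properties":{"series":{"type":"string"},"squeeze":{"type":"number"}},"required":["series"]}

```bash
ls; mkdir -p pics; python3 - <<'E'
from workcell import manip, imaging
import cv2
print(manip.state())
for n in ["scene","top","wrist"]:
    d=imaging.get_image(n); cv2.imwrite(f"pics/{n}0.png",d["img"]); print(n,{k:v for k,v in d.items() if k!="img"})
E
```

```text
pics
{'time_s': 0.0, 'qpos': array([-1.28325281,  0.6899305 , -0.19451928,  1.56629291,  0.1573215 ,
        0.90252741, -0.21511416]), 'qvel': array([ 0.00107506,  0.00062242, -0.00029484,  0.00032063, -0.0006003 ,
       -0.00033175,  0.00149466]), 'joint_torque': array([-2.10730527e-04, -5.27547884e+01, -1.26689460e+00, -1.53427076e+01,
       -5.26014157e-02,  6.62676845e-03,  1.69658219e-04]), 'position': array([0.15679687, 0.60441362, 0.25495716]), 'orientation': array([-3.72722710e-05,  1.26491255e-01,  9.91967330e-01, -8.81327354e-04]), 'ft_force': array([-0.20875937, -0.01807543,  0.40866831]), 'torque': array([ 0.0500049 ,  0.04236928, -0.01808183]), 'gripper_width': 0.08829448110789218}
scene {'intrinsics': array([[531.23890266,   0.        , 277.24035735],
       [  0.        , 531.23890266, 210.0325522 ],
       [  0.        ,   0.        ,   1.        ]]), 'T': array([[-0.38019822,  0.76293486, -0.52285726,  1.34060478],
       [ 0.92474485,  0.30304275, -0.23024346,  0.42565141],
       [-0.01721266, -0.57104771, -0.8207364 ,  1.36071461],
       [ 0.        ,  0.     
[... 288 characters left out ...]
67991,  0.02013329, -0.01532083,  0.07063738],
       [ 0.01138056, -0.18299075, -0.98304876,  1.2989558 ],
       [ 0.        ,  0.        ,  0.        ,  1.        ]])}
wrist {'intrinsics': array([[321.60792394,   0.        , 279.53080257],
       [  0.        , 321.60792394, 203.74847964],
       [  0.        ,   0.        ,   1.        ]]), 'hand_eye': array([[ 7.59620006e-04, -9.49094612e-01, -3.14990224e-01,
         8.21175208e-02],
       [ 9.99999700e-01,  7.68217649e-04,  9.68555361e-05,
        -1.35812840e-04],
       [ 1.50055982e-04, -3.14990203e-01,  9.49094911e-01,
        -1.29489801e-01],
       [ 0.00000000e+00,  0.00000000e+00,  0.00000000e+00,
         1.00000000e+00]])}
```

View pics/scene0.png

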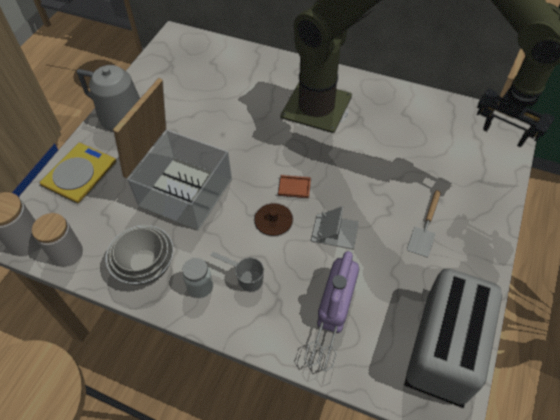

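View pics/top0.png

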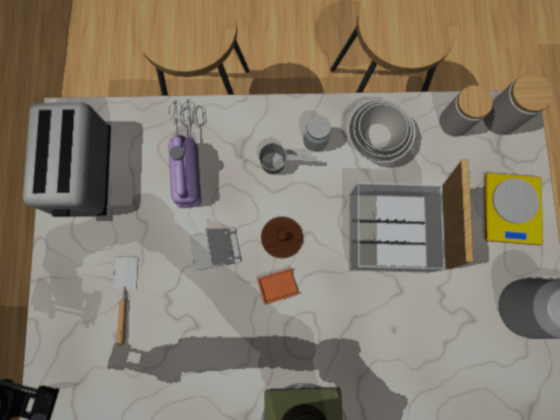

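View pics/wrist0.png

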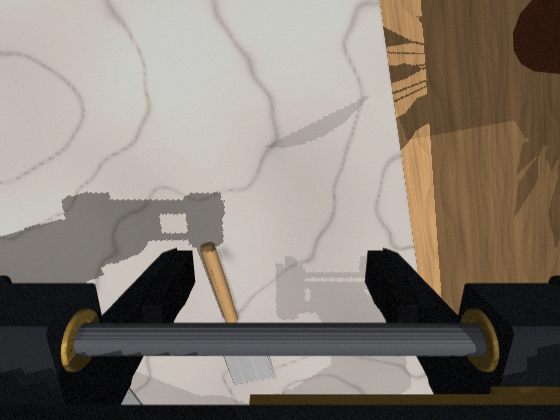

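```bash
cat > h.py <<'E'
import numpy as np, cv2
from workcell import manip, imaging
from scipy.spatial.transform import Rotation as R
def cam(n):
    st=manip.state(); d=imaging.get_image(n)
    K=d["intrinsics"]
    if n=="wrist":
        q=st["orientation"]; T=np.eye(4); T[:3,:3]=R.from_quat([q[1],q[2],q[3],q[0]]).as_matrix(); T[:3,3]=st["position"]
        T=T@d["hand_eye"]
    else: T=d["T"]
    return d["img"],K,T
def onz(K,T,uv,z):
    uv=np.atleast_2d(np.array(uv,float)); r=np.c_[(uv-K[:2,2])/K[0,0],np.ones(len(uv))]@T[:3,:3].T
    s=(z-T[2,3])/r[:,2]; return T[:3,3]+s[:,None]*r
def proj(K,T,p):
    p=np.atleast_2d(np.array(p,float)); c=(p-T[:3,3])@T[:3,:3]; return c[:,:2]/c[:,2:]*K[0,0]+K[:2,2]
def two(K1,T1,a,K2,T2,b):
    P=[K@np.linalg.inv(T)[:3] for K,T in((K1,T1),(K2,T2))]
    X=cv2.triangulatePoints(P[0],P[1],np.array(a,float).reshape(2,1),np.array(b,float).reshape(2,1)); return (X[:3]/X[3]).ravel()
def crop(img,x0,y0,x1,y1,s,name):
    cv2.imwrite("pics/"+name+".png",cv2.resize(img[y0:y1,x0:x1],None,fx=s,fy=s,interpolation=cv2.INTER_CUBIC))
E
python3 - <<'E'
from h import *
t,K,T=cam("top"); s,K2,T2=cam("scene")
cv2.imwrite("pics/t.png",t);cv2.imwrite("pics/s.png",s)
crop(t,180,200,320,300,5.7,"tc1"); crop(t,335,150,485,285,4.4,"tc2"); crop(s,100,75,250,225,4,"sc2"); crop(s,240,160,370,260,6,"sc1")
hsv=cv2.cvtColor(t,cv2.COLOR_BGR2HSV); print(hsv[240,270],hsv[285,280])
for (im,k,tt,box) in ((t,K,T,(240,200,320,265)),(s,K2,T2,(245,195,305,240))):
    x0,y0,x1,y1=box; hsv=cv2.cvtColor(im,cv2.COLOR_BGR2HSV)[y0:y1,x0:x1]
    m=((hsv[...,1]>110)&(hsv[...,2]<125)).astype(np.uint8)
    c=max(cv2.findContours(m,0,1)[0],key=cv2.contourArea); e=cv2.fitEllipse(c); uv=np.array(e[0])+[x0,y0]
    print(e,uv,onz(k,tt,uv,0.006))
E
```

```text
[ 11 172  71] [ 10 176 155]
((41.63211441040039, 37.06513977050781), (38.761714935302734, 39.60238265991211), 98.91633605957031) [281.63211441 237.06513977] [[0.51072953 0.04603278 0.006     ]]
((28.16954231262207, 24.195955276489258), (29.351491928100586, 35.213626861572266), 86.72724151611328) [273.16954231 219.19595528] [[0.51389183 0.04702436 0.006     ]]
```

```bash
ls pics
```

```text
s.png
sc1.png
sc2.png
scene0.png
t.png
tc1.png
tc2.png
top0.png
wrist0.png
```

View pics/tc1.png

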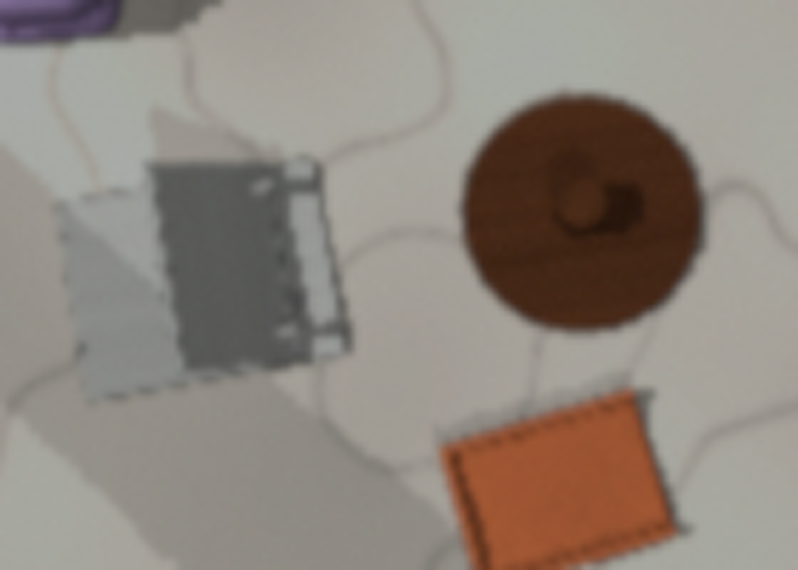

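View pics/tc2.png

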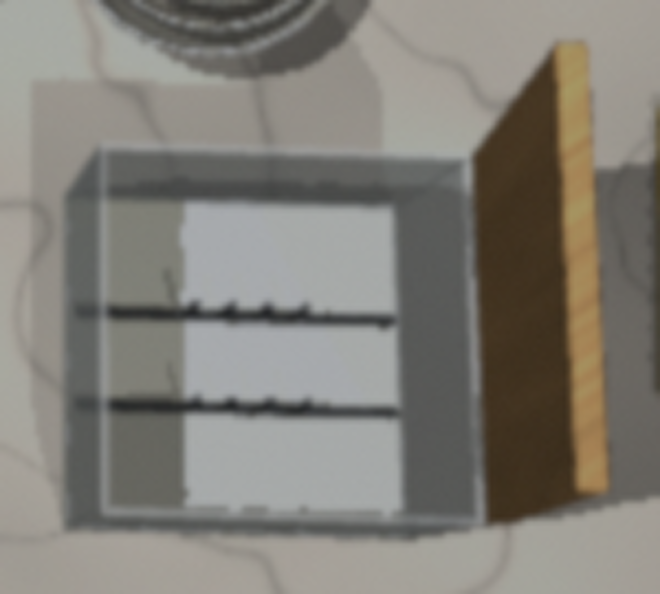

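View pics/sc2.png

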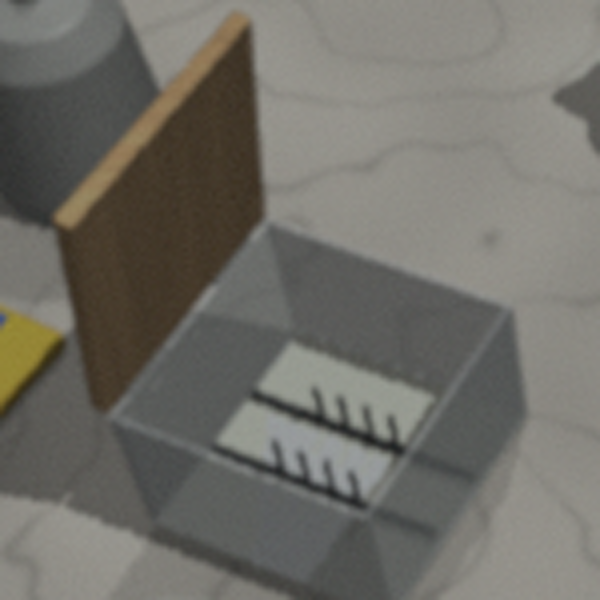

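View pics/sc1.png

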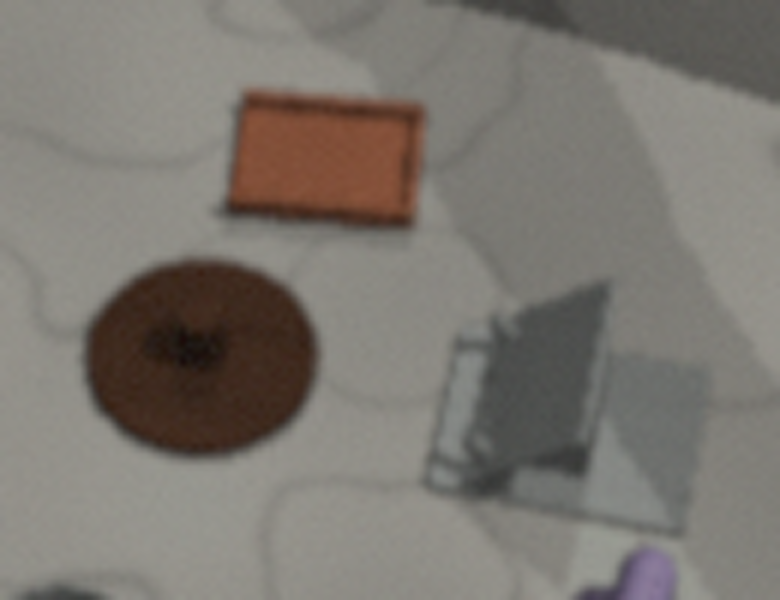

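```bash
python3 - <<'E'
from h import *
t,K,T=cam("top"); s,K2,T2=cam("scene")
f=lambda p,o,s:np.array(p,float)/s+o-0.0
def show(n,K,T,pts,o,s,z):
    P=onz(K,T,f(pts,np.array(o),s),z); print(n,P[:,:2].round(4).tolist()); return P
a=show("base top",K,T,[(57,203),(90,402),(350,350),(320,160)],(180,200),5.7,0.003)
print(a.mean(0), np.linalg.norm(a-np.roll(a,1,0),axis=1))
b=show("face top",K,T,[(150,165),(183,368)],(180,200),5.7,0.0705)
c=show("facetop scene",K2,T2,[(610,283),(583,448)],(240,160),6,0.0705)
d=show("base scene",K2,T2,[(712,362),(685,533),(425,485),(458,332)],(240,160),6,0.003);print(d.mean(0),np.linalg.norm(d-np.roll(d,1,0),axis=1))
# keeper rim outer corners z=.138
k=show("keeper top",K,T,[(98,147),(472,158),(484,524),(102,514)],(335,150),4.4,0.138);print(k.mean(0),np.linalg.norm(k-np.roll(k,1,0),axis=1))
k2=show("keeper scene",K2,T2,[(268,222),(512,310),(372,518),(112,412)],(100,75),4,0.138);print(k2.mean(0),np.linalg.norm(k2-np.roll(k2,1,0),axis=1))
# cover free corners: two views; underside(inner) corners
def p2(a,b): return two(K,T,np.array(a)/4.4+[335,150],K2,T2,np.array(b)/4+[100,75])
print("cover inner far", p2((556,43),(58,222)), "inner near", p2((577,490),(237,12)))
print("outer far", p2((587,43),(70,225)), "outer near",p2((607,492),(252,17)))
print("rails", show("r top",K,T,[(80,312),(395,320),(395,412),(80,403)],(335,150),4.4,0.012+0.004)); 
show("r scene",K2,T2,[(255,397),(400,450),(365,507),(218,450)],(100,75),4,0.016)
E
```

```text
base top [[0.5207, 0.3054], [0.422, 0.288], [0.4447, 0.1605], [0.5396, 0.1748]]
[0.48175239 0.23217797 0.003     ] [0.13201856 0.10030263 0.12950307 0.09605469]
face top [[0.5283, 0.2496], [0.4322, 0.2336]]
facetop scene [[0.4386, 0.2372], [0.5348, 0.2557]]
base scene [[0.4191, 0.2912], [0.5209, 0.3092], [0.5423, 0.1808], [0.4495, 0.1646]]
[0.48297362 0.23642968 0.003     ] [0.13025228 0.10336036 0.13017634 0.09419929]
keeper top [[0.6294, -0.1516], [0.6183, -0.3732], [0.4028, -0.3612], [0.4133, -0.1423]]
[ 0.51593524 -0.25706804  0.138     ] [0.21632099 0.22182245 0.21585851 0.21910207]
keeper scene [[0.4078, -0.3556], [0.4199, -0.1375], [0.6322, -0.1466], [0.6177, -0.3697]]
[ 0.51938438 -0.25233153  0.138     ] [0.21031353 0.2184769  0.21244417 0.22355841]
cover inner far [ 0.62371084 -0.34031063  0.35540919] inner near [ 0.40677598 -0.32968397  0.35706402]
outer far [ 0.61986461 -0.34539121  0.3513986 ] outer near [ 0.40115583 -0.33354059  0.3505433 ]
r top [[0.5512, -0.1575], [0.5418, -0.3606], [0.4823, -0.3558], [0.4923, -0.1544]]
rails [[ 0.55122226 -0.15749956  0.016     ]
 [ 0.54179857 -0.36056952  0.016     ]
 [ 0.48227815 -0.35577003  0.016     ]
 [ 0.4923275  -0.15443951  0.016     ]]
r scene [[0.4891, -0.3485], [0.4939, -0.2138], [0.5541, -0.2137], [0.5476, -0.3493]]
```

```bash
cat >> h.py <<'E'
def go(target,ang=None):
    """tool shift mm to reach TCP target; ang = world angle (deg) of the jaw line"""
    st=manip.state(); q=st["orientation"]; M=R.from_quat([q[1],q[2],q[3],q[0]]).as_matrix()
    d=M.T@(np.array(target)-st["position"])*1000
    a=np.degrees(np.arctan2(M[1,1],M[0,1]))
    yaw=0
    if ang is not None:
        e=(ang-a+90)%180-90; yaw=-np.radians(e)
    print("t",st["time_s"],"pos",st["position"].round(4),"jaw",a.round(2),"q7",st["qpos"][6].round(2),"F",st["ft_force"].round(2),"w",round(st["gripper_width"],4))
    print("shift",d.round(1),"yaw",round(yaw,3))
E
python3 - <<'E'
from h import *
go([0.515,-0.27,0.43],87.1)
E
```

```text
t 0.35 pos [0.1569 0.6049 0.2555] jaw 75.46 q7 -0.22 F [0.49 0.48 0.07] w 0.0882
shift [-566.3 -757.  -174.2] yaw -0.203
```

```bash
python3 - <<'E'
from h import *
go([0.46,0.15,0.40],87.1)
E
```

```text
t 0.35 pos [0.1569 0.6049 0.2555] jaw 75.46 q7 -0.22 F [0.49 0.48 0.07] w 0.0882
shift [-407.6 -364.3 -144.3] yaw -0.203
```

Emit:
apply_moves --series "0 0 -60 0 1; -50 -30 -100 -0.1 1; -100 -65 -140 -0.2 1; -150 -105 -144 -0.203 1; -200 -150 -144 -0.203 1; -250 -195 -144 -0.203 1; -300 -240 -144 -0.203 1; -345 -290 -144 -0.203 1"

```text
time_s: 1.35
position: [0.4009, 0.2681, 0.3999]
orientation: [0.0, 0.025, 1.0, 0.0]
ft_force: [0.5, 1.0, 0.3]
gripper_width: 0.0883
```

```bash
python3 - <<'E'
from h import *
go([0.46,0.15,0.40],87.1)
E
```

```text
t 1.35 pos [0.4009 0.2681 0.3999] jaw 87.08 q7 0.73 F [0.46 1.   0.27] w 0.0883
shift [-6.500e+01 -1.149e+02 -1.000e-01] yaw -0.0
```

Emit:
apply_moves --series "-30 -50 0 0 1; -55 -95 0 0 1; -65 -115 0 0 1; -65 -115 0 0 1; -65 -115 0 0 1"

```text
time_s: 1.98
position: [0.4583, 0.1533, 0.3997]
orientation: [-0.0, 0.024, 1.0, 0.001]
ft_force: [0.7, 0.9, -0.3]
gripper_width: 0.0879
```

```bash
python3 - <<'E'
from h import *
w,K,T=cam("wrist"); cv2.imwrite("pics/w1.png",w); np.savez("w1.npz",K=K,T=T)
hsv=cv2.cvtColor(w,cv2.COLOR_BGR2HSV); m=((hsv[...,1]>110)&(hsv[...,2]<125)).astype(np.uint8)
c=max(cv2.findContours(m[:310],0,1)[0],key=cv2.contourArea); e=cv2.fitEllipse(c); print(e,onz(K,T,e[0],0.006))
E
```

```text
((217.052490234375, 183.90065002441406), (66.27349090576172, 71.01703643798828), 116.68644714355469) [[0.50946074 0.04607662 0.006     ]]
```

View pics/w1.png

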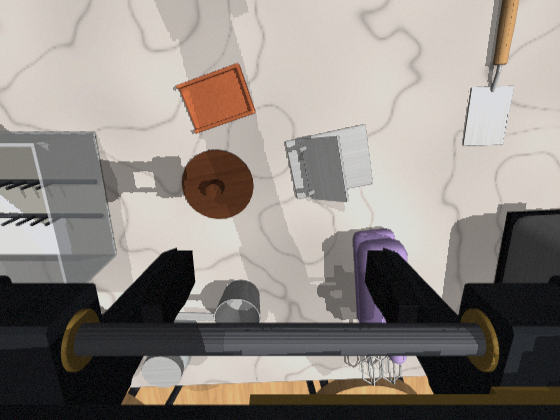

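```bash
python3 - <<'E'
from h import *
w=cv2.imread("pics/w1.png"); crop(w,270,110,390,210,6.5,"w1c")
E
```

```text
(no output)
```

View pics/w1c.png

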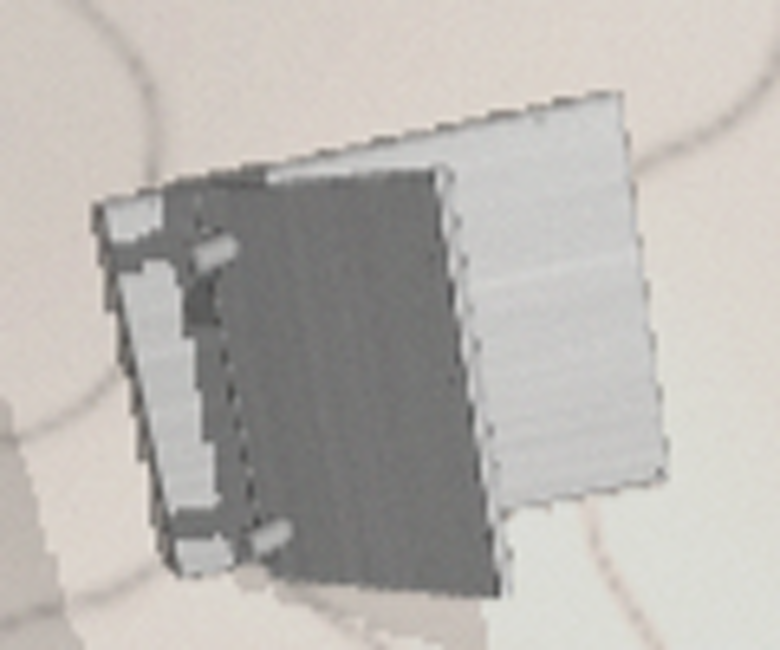

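```bash
python3 - <<'E'
from h import *
d=np.load("w1.npz");K,T=d["K"],d["T"]
f=lambda p:np.array(p)/6.5+[270,110]
a=onz(K,T,f([(436,168),(500,596)]),0.0705); print("edge",a,a.mean(0),np.degrees(np.arctan2(*(a[1]-a[0])[[1,0]])))
b=onz(K,T,f([(97,203),(622,93),(665,478),(180,577)]),0.003); print(b.round(4),b.mean(0),np.linalg.norm(b-np.roll(b,1,0),axis=1), np.degrees(np.arctan2(*(b[2]-b[1])[[1,0]])),np.degrees(np.arctan2(*(b[1]-b[0])[[1,0]])))
p=onz(K,T,f([(232,240),(288,528)]),0.034);print("pin tips",p, p.mean(0))
for z in (.0,.004,.006): print(onz(K,T,f([(97,203),(622,93),(665,478),(180,577)]),z).mean(0))
E
```

```text
edge [[0.43176901 0.23571966 0.0705    ]
 [0.52987549 0.25128077 0.0705    ]] [0.48082225 0.24350022 0.0705    ] 9.01285807110267
[[0.4445 0.163  0.003 ]
 [0.424  0.2927 0.003 ]
 [0.5222 0.3074 0.003 ]
 [0.5431 0.1807 0.003 ]] [0.48345159 0.2359542  0.003     ] [0.10022027 0.13133296 0.09934381 0.12842558] 8.508970271615722 98.97227802074576
pin tips [[0.45061187 0.19406508 0.034     ]
 [0.52191793 0.20626991 0.034     ]] [0.4862649 0.2001675 0.034    ]
[0.4840624  0.23640429 0.        ]
[0.48324799 0.23580417 0.004     ]
[0.48284078 0.23550412 0.006     ]
```

```bash
python3 - <<'E'
from h import *
d=np.load("w1.npz");K,T=d["K"],d["T"]
f=lambda p:np.array(p)/6.5+[270,110]
p=onz(K,T,f([(200,262),(256,548)]),0.0344);print(p,p.mean(0))
p=onz(K,T,f([(232,240),(288,528)]),0.0245);print(p,p.mean(0))
u=np.array([.160,-.987]);v=np.array([.987,.160])
for e in ([.4808,.2435],[.4803,.2416],[.4867,.2465]): print((np.array(e)+.0085*u).round(4))
r=np.array([.4815,.2353])
for uu,vv,z in((47.4,-36,.0344),(47.4,36,.0344),(37.5,-36,.0245),(-8.5,-50,.0705),(-8.5,50,.0705)):
    q=np.r_[r+uu/1000*u+vv/1000*v,z]; print(((proj(K,T,q)-[270,110])*6.5).round(0))
go([0.515,-0.27,0.43],87.1)
E
```

```text
[[0.45536409 0.18636305 0.0344    ]
 [0.52655989 0.19826227 0.0344    ]] [0.49096199 0.19231266 0.0344    ]
[[0.45203724 0.19477606 0.0245    ]
 [0.52471109 0.20721499 0.0245    ]] [0.48837417 0.20099552 0.0245    ]
[0.4822 0.2351]
[0.4817 0.2332]
[0.4881 0.2381]
[[185. 255.]]
[[240. 541.]]
[[223. 240.]]
[[436. 163.]]
[[502. 594.]]
t 2.025 pos [0.4582 0.1535 0.3997] jaw 87.26 q7 1.02 F [-0.37  0.43  0.09] w 0.0882
shift [ -77.  -420.3  -30.7] yaw 0.003
```

Emit:
apply_moves --series "-15 -60 -30 0 0; -30 -120 -30 0 -1; -45 -180 -30 0 -1; -60 -240 -30 0 -1; -70 -300 -30 0 -1; -77 -360 -30 0 -1; -77 -415 -30 0 -1; -77 -420 0 0 -1" --squeeze 8

```text
time_s: 3.02
position: [0.5151, -0.2759, 0.4007]
orientation: [0.002, 0.028, 1.0, -0.002]
ft_force: [0.8, 1.2, -0.1]
gripper_width: 0.0104
```

```bash
python3 - <<'E'
from h import *
go([0.515,-0.29,0.352],87.1)
w,K,T=cam("wrist"); cv2.imwrite("pics/w2.png",w); np.savez("w2.npz",K=K,T=T)
t,K,T=cam("top"); s,K2,T2=cam("scene"); cv2.imwrite("pics/t2.png",t);cv2.imwrite("pics/s2.png",s)
crop(t,335,130,505,285,4,"t2c"); 
E
```

```text
t 3.025 pos [ 0.5151 -0.2759  0.4007] jaw 86.78 q7 1.9 F [ 0.85  1.24 -0.12] w 0.0104
shift [ -0.5 -13.8  48.8] yaw -0.006
```

View pics/w2.png

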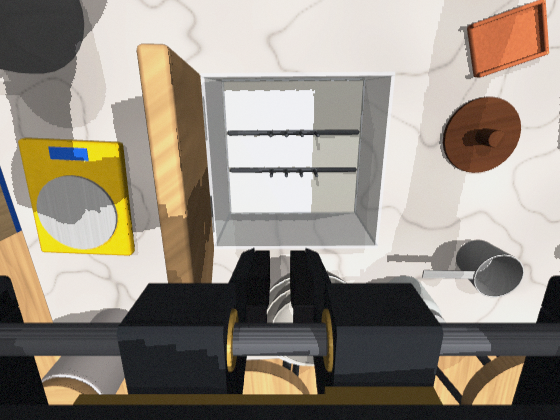

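View pics/s2.png

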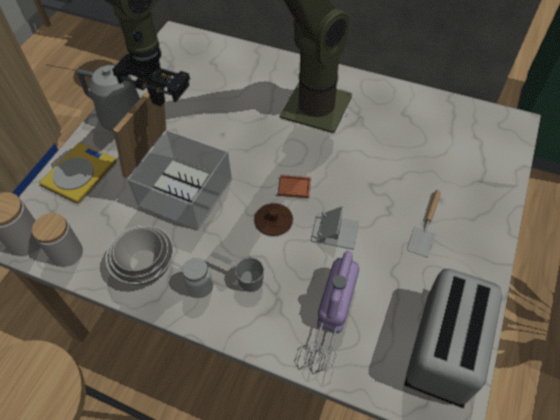

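View pics/t2c.png

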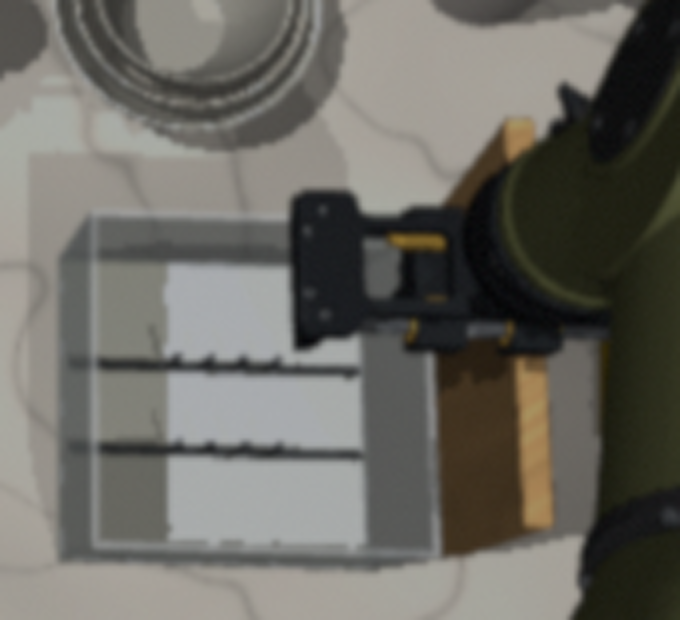

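```bash
python3 - <<'E'
from h import *
print(manip.state()["qpos"].round(3))
t,K,T=cam("top"); cv2.imwrite("pics/t3.png",t[:, 240:])
for z in (.45,.55,.65,.75): print(z,onz(K,T,[(465,195),(495,250),(487,265)],z).round(3).tolist())
E
```

```text
[ 0.443  0.488 -0.065  1.49   0.032  1.168  1.895]
0.45 [[0.524, -0.296, 0.45], [0.418, -0.342, 0.45], [0.39, -0.324, 0.45]]
0.55 [[0.501, -0.253, 0.55], [0.408, -0.293, 0.55], [0.384, -0.277, 0.55]]
0.65 [[0.479, -0.209, 0.65], [0.398, -0.244, 0.65], [0.377, -0.231, 0.65]]
0.75 [[0.457, -0.166, 0.75], [0.388, -0.196, 0.75], [0.371, -0.184, 0.75]]
```

```bash
python3 -c "
import cv2;t=cv2.imread('pics/t3.png');cv2.imwrite('pics/t3b.png',cv2.resize(t,None,fx=1.8,fy=1.42))"
```

View pics/t3b.png

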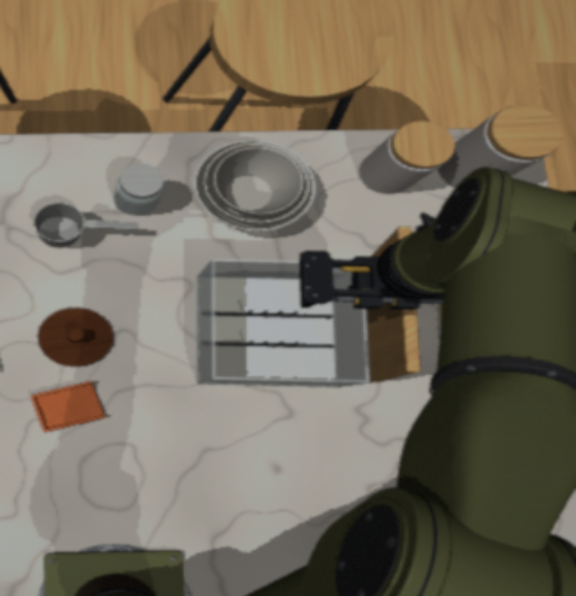

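Emit:
apply_moves --series "0 0 25 0 -1; 0 -5 48 0 -1; 0 -25 48 0 -1; 0 -40 48 0 -1; 0 -55 48 0 -1; 0 -70 48 0 -1; 0 -85 48 0 -1; 0 -92 48 0 -1"

```text
time_s: 4.22
position: [0.5101, -0.3648, 0.3517]
orientation: [0.001, 0.026, 1.0, -0.0]
ft_force: [1.4, 3.5, 2.8]
gripper_width: 0.0001
```

```bash
python3 - <<'E'
from h import *
go([0.515,-0.368,0.352],87.1)
w,K,T=cam("wrist"); cv2.imwrite("pics/w3.png",w)
E
```

```text
t 4.225 pos [ 0.5101 -0.3648  0.3517] jaw 87.04 q7 2.03 F [1.36 3.54 2.83] w 0.0001
shift [-5.1 -3.  -0.3] yaw -0.001
```

View pics/w3.png

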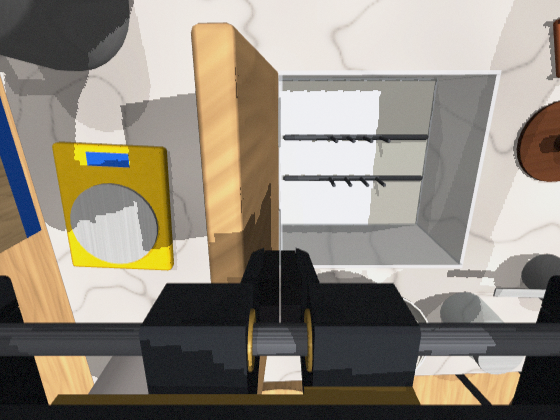

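```bash
python3 - <<'E'
from h import *
go([0.51,0.0463,0.20],9.2)
w=cv2.imread("pics/w2.png"); crop(w,195,65,400,255,3.9,"w2c")
w=cv2.imread("pics/w2.png"); crop(w,215,115,375,190,5,"w2d")
E
```

```text
t 4.275 pos [ 0.5097 -0.3655  0.3515] jaw 87.0 q7 2.03 F [1.1  0.7  1.01] w 0.0006
shift [ 21.4 411.4 151. ] yaw 1.358
```

View pics/w2c.png

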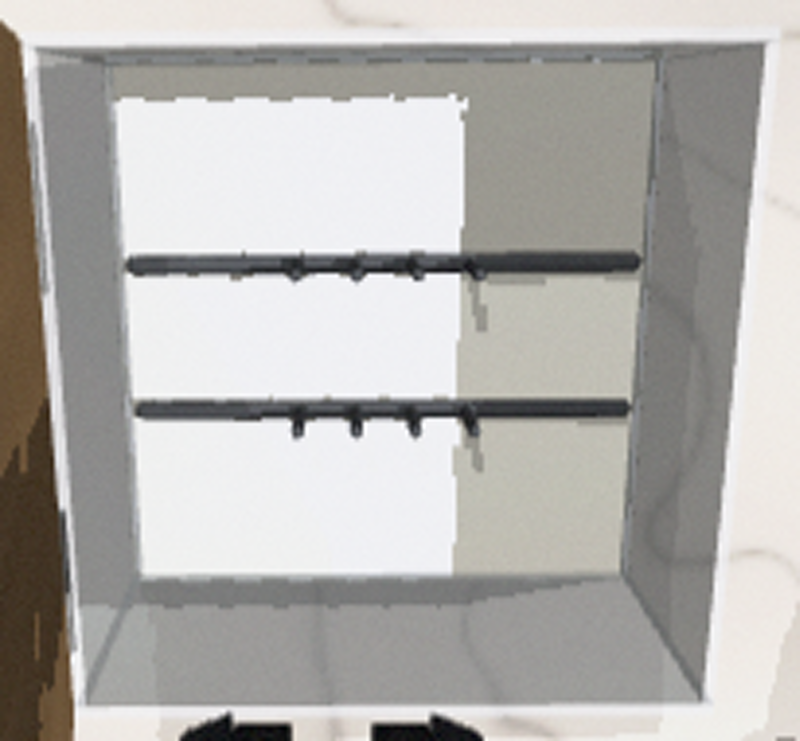

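View pics/w2d.png

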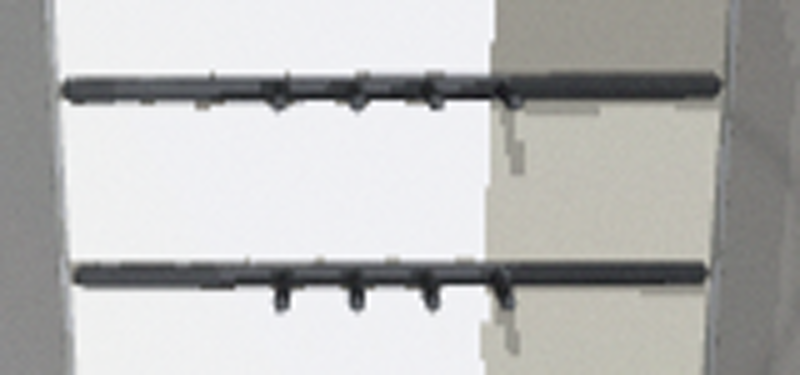

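```bash
python3 - <<'E'
from h import *
d=np.load("w2.npz");K,T=d["K"],d["T"]
f=lambda p:np.array(p)/5+[215,115]
a=onz(K,T,f([(281,105),(358,106),(436,104),(516,103),(282,308),(357,308),(433,307),(508,305)]),.055)
print(a.round(4).tolist(), a.mean(0).round(4)); v=(a[3]-a[0]+a[7]-a[4]); print(v/2, np.degrees(np.arctan2(v[1],v[0])))
b=onz(K,T,np.array([(25,40),(778,35),(708,705),(80,708)])/3.9+[195,65],.138); print(b.round(4).tolist(),b.mean(0))
r=onz(K,T,f([(63,88),(720,86),(78,274),(705,272)]),.012+.0); print(r.round(4).tolist(),r.mean(0))
E
```

```text
[[0.4876, -0.2881, 0.055], [0.4891, -0.2657, 0.055], [0.4898, -0.2431, 0.055], [0.4908, -0.2198, 0.055], [0.5481, -0.2917, 0.055], [0.5493, -0.269, 0.055], [0.5503, -0.246, 0.055], [0.5509, -0.2233, 0.055]] [ 0.5195 -0.2558  0.055 ]
[0.00298486 0.06830779 0.        ] 87.49792184544134
[[0.4059, -0.3598, 0.138], [0.4167, -0.1415, 0.138], [0.6307, -0.1531, 0.138], [0.6203, -0.3693, 0.138]] [ 0.51838173 -0.25594514  0.138     ]
[[0.4835, -0.3582, 0.012], [0.4943, -0.1508, 0.012], [0.5435, -0.3597, 0.012], [0.554, -0.1543, 0.012]] [ 0.51881471 -0.25577082  0.012     ]
```

Emit:
apply_moves --series "0 55 0 0.1 1; 5 115 0 0.28 1; 10 175 0 0.46 1; 15 235 0 0.64 1; 20 295 30 0.82 1; 21 355 80 1.0 1; 21 405 120 1.18 1; 21 411 150 1.358 1"

```text
time_s: 5.28
position: [0.5097, 0.0502, 0.2004]
orientation: [0.0, 0.648, 0.761, -0.0]
ft_force: [0.6, 0.4, 0.3]
gripper_width: 0.0783
```

```bash
python3 - <<'E'
from h import *
go([0.51,0.0463,0.032],9.2)
t,K,T=cam("top"); s,K2,T2=cam("scene"); crop(t,335,130,505,285,4,"t4c"); cv2.imwrite("pics/s4.png",s)
w,K,T=cam("wrist"); cv2.imwrite("pics/w4.png",w); np.savez("w4.npz",K=K,T=T)
E
```

```text
t 5.275 pos [0.5097 0.0502 0.2004] jaw 9.17 q7 0.25 F [0.61 0.41 0.28] w 0.0783
shift [ -3.7  -0.4 168.4] yaw -0.001
```

View pics/t4c.png

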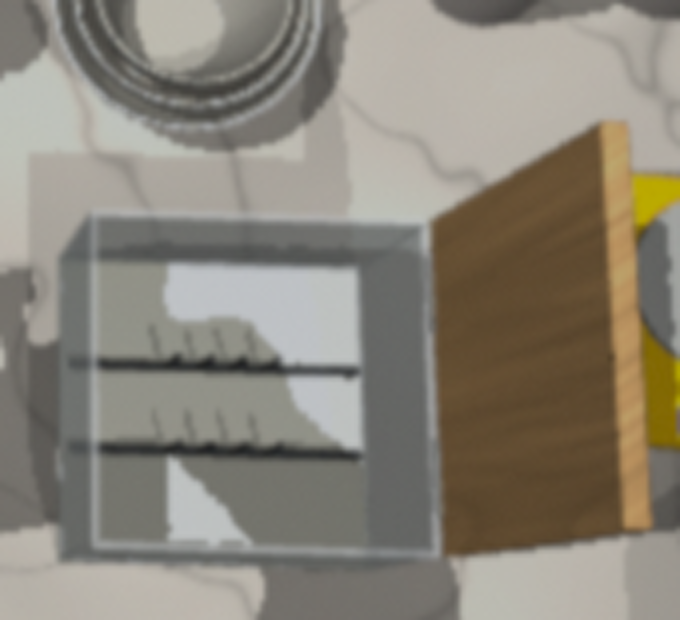

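View pics/w4.png

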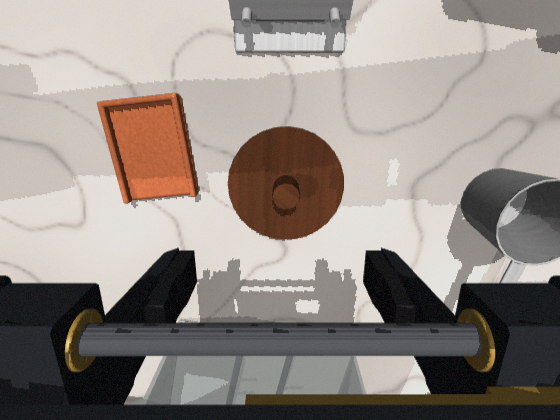

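```bash
python3 - <<'E'
from h import *
w=cv2.imread("pics/w4.png");d=np.load("w4.npz");K,T=d["K"],d["T"]
hsv=cv2.cvtColor(w,cv2.COLOR_BGR2HSV)[110:250,215:355]; m=((hsv[...,1]>110)&(hsv[...,2]<140)).astype(np.uint8)
c=max(cv2.findContours(m,0,1)[0],key=cv2.contourArea); e=cv2.fitEllipse(c); uv=np.array(e[0])+[215,110]; print(uv,onz(K,T,uv,0.008))
print(onz(K,T,[(286,191)],.044)); st=manip.state(); print(st["position"])
P=onz(K,T,uv,.008)[0]; go([P[0],P[1],0.032],9.2)
E
```

```text
[285.48722076 182.80752563] [[0.51107815 0.04954133 0.008     ]]
[[0.5109751  0.05122441 0.044     ]]
[0.5081804  0.04786544 0.20013643]
t 5.425 pos [0.5082 0.0479 0.2001] jaw 9.58 q7 0.25 F [ 0.87 -0.89  0.05] w 0.0878
shift [  1.4   4.1 168.1] yaw 0.007
```

Emit:
apply_moves --series "0 2 50 0 1; 0 2 100 0 1; 0 2 140 0 1; 0 2 140 0 1; 0 2 140 0 1"

```text
time_s: 6.05
position: [0.5133, 0.0469, 0.0638]
orientation: [0.001, 0.648, 0.762, 0.001]
ft_force: [0.2, -0.0, 0.8]
gripper_width: 0.0879
```

```bash
python3 - <<'E'
from h import *
go([.511,.0475,0.032],9.2)
w,K,T=cam("wrist"); cv2.imwrite("pics/w5.png",w)
hsv=cv2.cvtColor(w,cv2.COLOR_BGR2HSV); m=((hsv[...,1]>110)&(hsv[...,2]<140)).astype(np.uint8)
print(manip.state()["position"], proj(K,T,[.511,.0475,.044]))
E
```

```text
t 6.05 pos [0.5133 0.0469 0.0638] jaw 9.25 q7 0.32 F [ 0.17 -0.04  0.8 ] w 0.0879
shift [ 1.  -2.2 31.8] yaw 0.001
[0.51342983 0.04735725 0.06401243] [[275.32318091 261.09671345]]
```

View pics/w5.png

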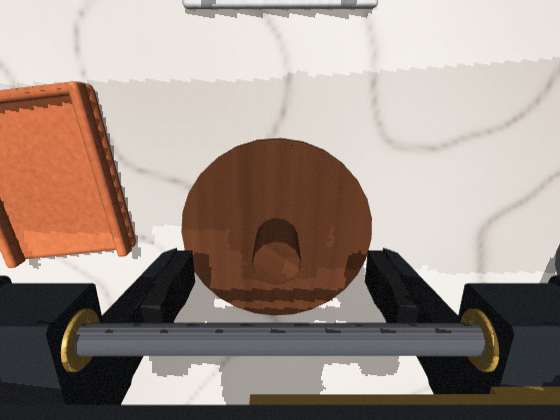

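Emit:
apply_moves --series "1 -2 20 0 1; 1 -2 32 0 0.3; 1 -2 32 0 -1; 1 -2 32 0 -1; 1 -2 32 0 -1; 1 -2 32 0 -1; 1 -2 22 0 -1; 1 -2 2 0 -1" --squeeze 10

```text
time_s: 7.1
position: [0.5091, 0.049, 0.06]
orientation: [-0.001, 0.648, 0.762, -0.0]
ft_force: [-0.3, 0.1, -0.5]
gripper_width: 0.0253
```

```bash
python3 - <<'E'
from h import *
# easel frame
r=np.array([.4822,.236]);u=np.array([.160,-.987])
def G(phi,s=12,h=34):
    p=np.radians(phi); E=np.array([-8.5,70.5]); return E+s*np.array([np.cos(p),-np.sin(p)])+h*np.array([np.sin(p),np.cos(p)])
for phi in (0,15,30,45):
    g=G(phi,10); xy=r+u*g[0]/1000; print(phi,g.round(1),xy.round(4),(g[1]-2).round(1))
g=G(0,10); xy=r+u*g[0]/1000; go([*xy,0.112],9.2)
E
```

```text
0 [  1.5 104.5] [0.4824 0.2345] 102.5
15 [ 10.  100.8] [0.4838 0.2262] 98.8
30 [17.2 94.9] [0.4849 0.2191] 92.9
45 [22.6 87.5] [0.4858 0.2137] 85.5
t 7.1 pos [0.5091 0.049  0.06  ] jaw 9.29 q7 0.32 F [-0.33  0.11 -0.53] w 0.0253
shift [187.4   3.5 -52. ] yaw 0.002
```

Emit:
apply_moves --series "0 0 -40 0 -1; 30 0 -72 0 -1; 85 1 -72 0 -1; 135 2 -72 0 -1; 175 3 -72 0 -1; 184 3 -72 0 -1; 184 3 -72 0 -1; 184 3 -72 0 -1"

```text
time_s: 8.1
position: [0.4833, 0.229, 0.1319]
orientation: [0.0, 0.649, 0.761, -0.0]
ft_force: [0.1, -0.1, -1.6]
gripper_width: 0.0254
```

```bash
python3 - <<'E'
from h import *
go([.4830,.2310,0.1025],9.2)
s,K2,T2=cam("scene"); crop(s,250,130,390,260,4.5,"s6"); w,K,T=cam("wrist"); cv2.imwrite("pics/w6.png",w)
go([.4830,.2310,0.1025],9.2)
E
```

```text
t 8.1 pos [0.4833 0.229  0.1319] jaw 9.12 q7 0.03 F [ 0.09 -0.05 -1.6 ] w 0.0254
shift [ 2.1  0.1 29.4] yaw -0.001
t 8.2 pos [0.4833 0.2292 0.1318] jaw 9.12 q7 0.03 F [-0.43 -0.46 -0.96] w 0.0253
shift [ 1.8  0.  29.3] yaw -0.001
```

View pics/s6.png

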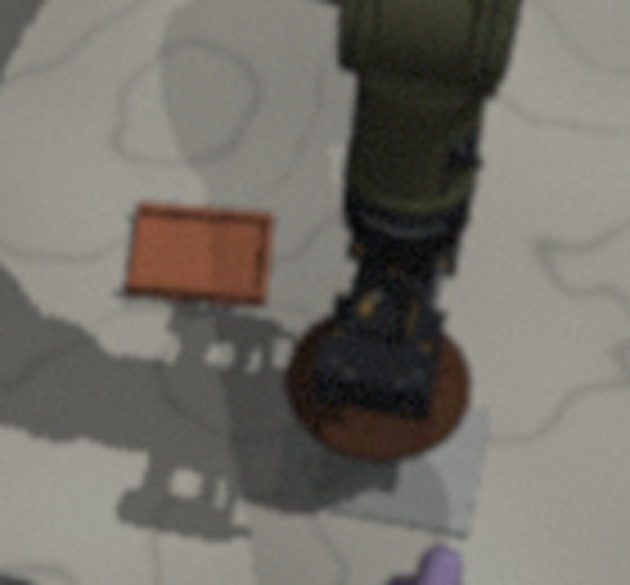

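View pics/w6.png

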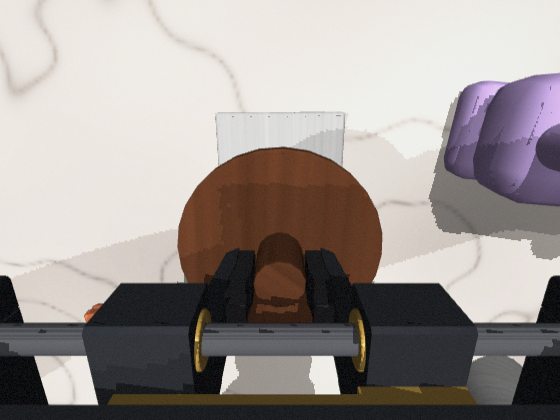

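Emit:
apply_moves --series "0 0 15 0 -1; 0 0 26 0 -1; 0 0 29 0 -1; -3 0 32 0 -1; -6 0 34 0 -1; -9 0 37 0 -1; -9 0 37 0 -1" --squeeze 5

```text
time_s: 9.07
position: [0.4842, 0.2231, 0.095]
orientation: [-0.001, 0.647, 0.762, 0.001]
ft_force: [0.6, -0.3, 4.1]
gripper_width: 0.0245
```

```bash
python3 - <<'E'
from h import *
w,K,T=cam("wrist"); cv2.imwrite("pics/w7.png",w)
go([.4830,.2310,0.1025],9.2)
E
```

```text
t 9.125 pos [0.4842 0.2231 0.095 ] jaw 9.33 q7 0.06 F [ 0.76 -1.11  4.5 ] w 0.0244
shift [ 8.   0.1 -7.5] yaw 0.002
```

View pics/w7.png

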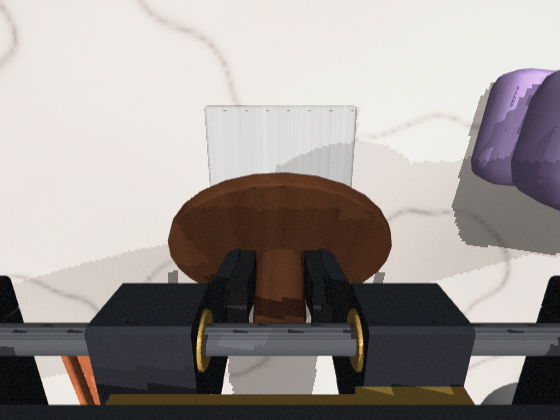

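Emit:
apply_moves --series "-3 0 3 0 -1; -5 0 5 0 -1; -7 0 7.5 0 -1; -9 0 10 0 -1; -9 0 10 0 -1; -9 0 10 0 -1"

```text
time_s: 9.88
position: [0.4857, 0.2141, 0.085]
orientation: [-0.0, 0.647, 0.762, 0.0]
ft_force: [0.8, -0.7, 5.3]
gripper_width: 0.0247
```

```bash
python3 - <<'E'
from h import *
w,K,T=cam("wrist"); cv2.imwrite("pics/w8.png",w)
s,K2,T2=cam("scene"); crop(s,250,130,390,260,4.5,"s8")
go([.4830,.2310,0.1025],9.2)
E
```

```text
t 9.975 pos [0.4857 0.2141 0.085 ] jaw 9.32 q7 0.08 F [1.6  0.41 5.95] w 0.0245
shift [ 17.2   0.1 -17.5] yaw 0.002
```

View pics/w8.png

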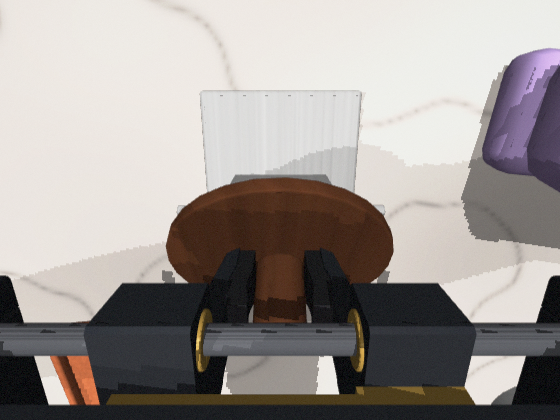

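View pics/s8.png

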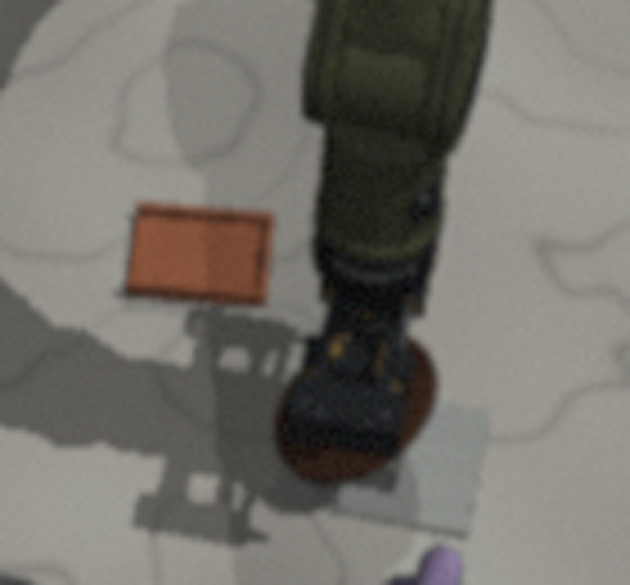

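```bash
python3 - <<'E'
from h import *
w,K,T=cam("wrist")
r=np.array([.4822,.236]);u=np.array([.160,-.987]);v=np.array([.987,.16])
W=lambda a,x,z:np.r_[r+u*a/1000+v*x/1000,z/1000]
for s in(7,10.5,14):
  for phi in (30,37,45):
    p=np.radians(phi);E=np.array([-8.5,70.5]);d=np.array([np.cos(p),-np.sin(p)]);n=np.array([np.sin(p),np.cos(p)])
    C=E+s*d; top=C+8*n-60*d; und=C-60*d; side=C+8*n
    print(s,phi,"G",(C+34*n).round(1),proj(K,T,[W(und[0],0,und[1]),W(top[0],0,top[1]),W(side[0],-60,side[1]),W(side[0],60,side[1])]).round(0).tolist())
print("E",proj(K,T,[W(-8.5,-50,70.5),W(-8.5,50,70.5)]))
crop(w,150,80,410,330,2.3,"w8c")
E
```

```text
7 30 G [14.6 96.4] [[280.0, 113.0], [280.0, 126.0], [153.0, 233.0], [406.0, 233.0]]
7 37 G [17.6 93.4] [[280.0, 125.0], [280.0, 141.0], [154.0, 232.0], [405.0, 233.0]]
7 45 G [20.5 89.6] [[280.0, 141.0], [280.0, 162.0], [156.0, 232.0], [404.0, 232.0]]
10.5 30 G [17.6 94.7] [[280.0, 122.0], [280.0, 135.0], [156.0, 237.0], [404.0, 238.0]]
10.5 37 G [20.3 91.3] [[280.0, 132.0], [280.0, 149.0], [157.0, 236.0], [403.0, 237.0]]
10.5 45 G [23.  87.1] [[280.0, 148.0], [280.0, 168.0], [158.0, 234.0], [401.0, 235.0]]
14 30 G [20.6 92.9] [[280.0, 130.0], [280.0, 143.0], [158.0, 241.0], [402.0, 242.0]]
14 37 G [23.1 89.2] [[280.0, 140.0], [280.0, 156.0], [159.0, 239.0], [400.0, 240.0]]
14 45 G [25.4 84.6] [[280.0, 154.0], [280.0, 173.0], [160.0, 237.0], [399.0, 237.0]]
E [[174.6012016  210.40136247]
 [385.00225617 210.93464907]]
```

View pics/w8c.png

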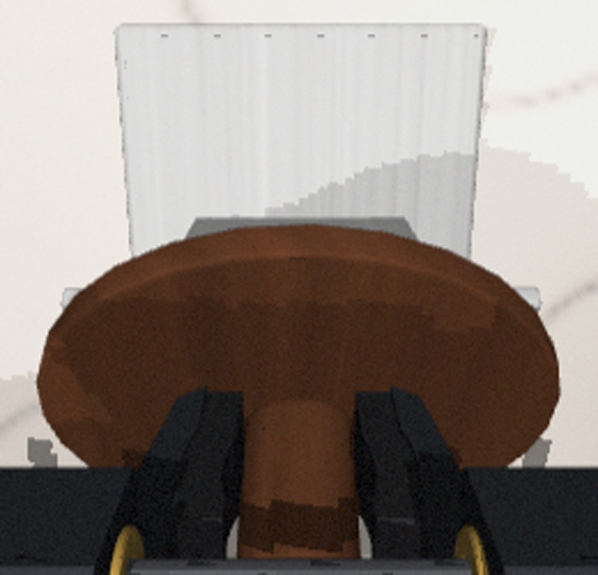

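Emit:
apply_moves --series "3 0 -2 0 -1; 6 0 -4 0 -1; 8 0 -5 0 -1; 8 0 -4 0 -1; 7 0 -2 0 -1; 5 0 0 0 -1; 4 0 1 0 -1; 4 0 1 0 -1"

```text
time_s: 11.02
position: [0.4853, 0.2189, 0.0864]
orientation: [-0.001, 0.647, 0.762, 0.002]
ft_force: [-5.2, -0.7, 27.3]
gripper_width: 0.0249
```

```bash
python3 - <<'E'
from h import *
w,K,T=cam("wrist"); crop(w,150,80,410,330,2.3,"w9c")
go([.4830,.2310,0.1025],9.2)
E
```

```text
t 11.075 pos [0.4853 0.2189 0.0864] jaw 9.31 q7 0.07 F [-3.81 -1.85 27.18] w 0.0248
shift [ 12.3  -0.3 -16.1] yaw 0.002
```

View pics/w9c.png

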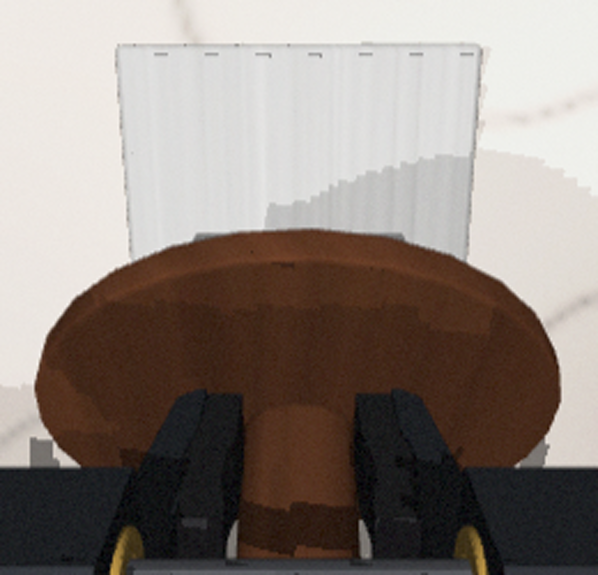

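Emit:
apply_moves --series "0 0 -5 0 -1; 3 0 -7 0 -1; 6 0 -8 0 -1; 6 0 -8 0 -1"

```text
time_s: 11.58
position: [0.4838, 0.2238, 0.0913]
orientation: [-0.0, 0.647, 0.762, -0.0]
ft_force: [0.1, -0.8, -1.6]
gripper_width: 0.0248
```

```bash
python3 - <<'E'
from h import *
w,K,T=cam("wrist"); crop(w,150,80,410,330,2.3,"w10c")
go([.4830,.2310,0.1025],9.2)
r=np.array([.4822,.236]);u=np.array([.160,-.987]);v=np.array([.987,.16])
W=lambda a,x,z:np.r_[r+u*a/1000+v*x/1000,z/1000]
from scipy.optimize import least_squares
def f(p,full=False):
    s,phi,off=p; p=np.radians(phi);E=np.array([-10,70.5])+0;d=np.array([np.cos(p),-np.sin(p)]);n=np.array([np.sin(p),np.cos(p)])
    C=E+s*d+off*n; top=C+8*n-60*d; und=C-60*d
    a=[W(und[0],0,und[1]),W(top[0],0,top[1])]
    return proj(K,T,a)[:,1]
for s in (4,8,12,16):
  for phi in (25,33,40,45): print(s,phi,((f((s,phi,0))-80)*2.3).round(0))
E
```

```text
t 11.625 pos [0.4839 0.2236 0.0913] jaw 9.32 q7 0.06 F [ 0.12  0.24 -0.48] w 0.0244
shift [  7.5   0.3 -11.2] yaw 0.002
4 25 [ 96. 121.]
4 33 [123. 157.]
4 40 [154. 195.]
4 45 [180. 225.]
8 25 [117. 143.]
8 33 [143. 177.]
8 40 [171. 212.]
8 45 [194. 239.]
12 25 [137. 163.]
12 33 [161. 195.]
12 40 [187. 227.]
12 45 [208. 252.]
16 25 [157. 183.]
16 33 [179. 212.]
16 40 [202. 242.]
16 45 [221. 264.]
```

View pics/w10c.png

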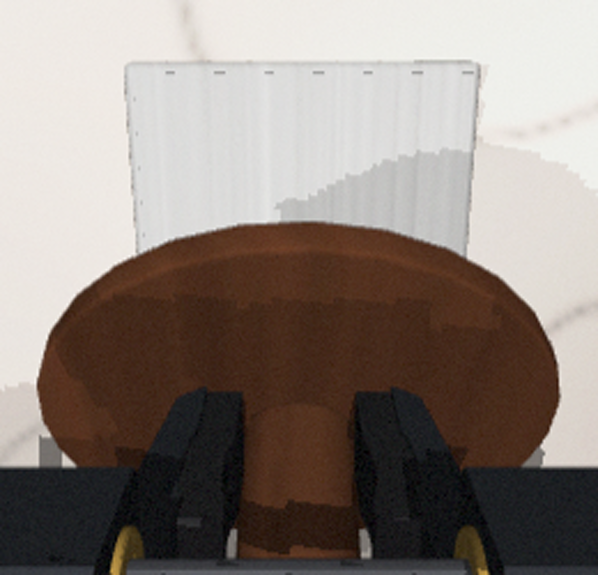

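```bash
cat > fit.py <<'E'
from h import *
from scipy.optimize import least_squares
u=np.array([.160,-.987]);v=np.array([.987,.16])
def fit(K,T,pos,rows,cols):
    def f(x):
        h,phi,o=x;p=np.radians(phi);d=np.array([np.cos(p),-np.sin(p)]);n=np.array([np.sin(p),np.cos(p)])
        C=np.array([0,pos[2]*1000+2])-h*n+o*d
        W=lambda a,x:np.r_[pos[:2]+u*a[0]/1000+v*x/1000,a[1]/1000]
        q=proj(K,T,[W(C-60*d,0),W(C+8*n-60*d,0)]); t=np.linspace(0,2*np.pi,90)
        e=proj(K,T,[W(C+8*n+60*np.cos(a)*d,60*np.sin(a)) for a in t])
        return np.r_[q[:,1]-rows, e[:,0].max()-e[:,0].min()-(cols[1]-cols[0])],C
    s=least_squares(lambda x:f(x)[0],[30,35,0]); return s.x,s.fun,f(s.x)[1]
E
python3 - <<'E'
from fit import *
w,K,T=cam("wrist"); pos=manip.state()["position"]
for r in ((222,250),(222,254),(222,258)):
    x,res,C=fit(K,T,pos,np.array(r)/2.3+80,np.array((38,559))/2.3+150); print(x.round(1),res.round(2),C.round(1))
    ug=(pos[:2]-[.4822,.236])@u*1000; print("G u",ug, "C in easel",C[0]+ug,C[1])
E
```

```text
[29.1 25.5 19.1] [ 0.  0. -0.] [ 4.7 58.9]
G u 12.739732903018185 C in easel 17.443300433138127 58.86927746943106
[30.4 31.2 19.7] [ 0.  0. -0.] [ 1.  57.1]
G u 12.739732903018185 C in easel 13.769600498123735 57.13411751389822
[32.3 37.3 20.4] [0. 0. 0.] [-3.4 55.3]
G u 12.739732903018185 C in easel 9.385478763173142 55.325740937846305
```

Emit:
apply_moves --series "4 0 -5 0 -1; 10 0 -10 0 -1; 12 0 -12 0 -1; 12 0 -12 0 -1"

```text
time_s: 12.18
position: [0.4822, 0.2355, 0.1039]
orientation: [0.0, 0.647, 0.762, 0.0]
ft_force: [0.7, 0.2, -0.9]
gripper_width: 0.025
```

```bash
python3 - <<'E'
from fit import *
w,K,T=cam("wrist"); pos=manip.state()["position"]; crop(w,150,80,410,330,2.3,"w11c"); t,_,_=cam("top"); crop(t,160,190,290,290,5,"t11")
go([.4830,.2310,0.1025],9.2)
E
```

```text
t 12.275 pos [0.4822 0.235  0.1037] jaw 9.28 q7 0.04 F [-0.76  0.1  -1.51] w 0.0247
shift [-4.1  0.2  1.2] yaw 0.001
```

View pics/w11c.png

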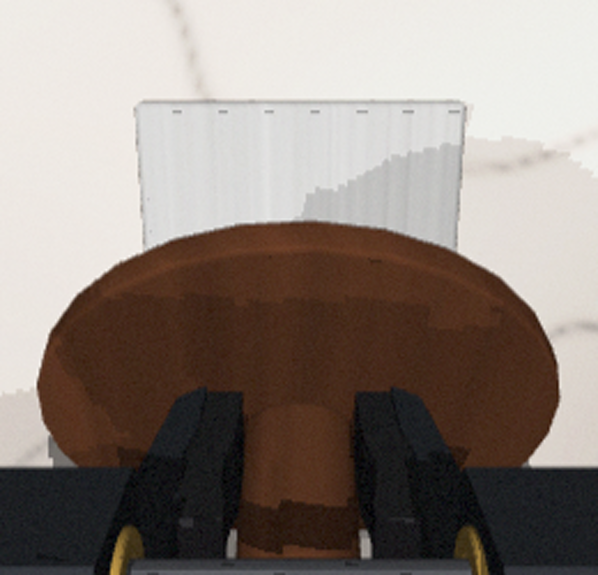

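View pics/t11.png

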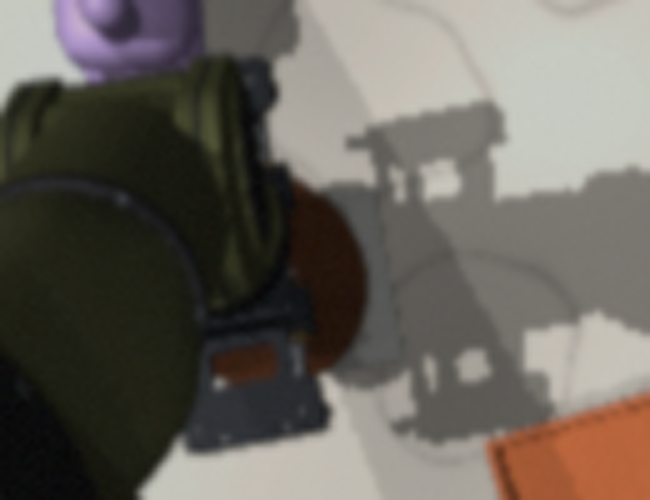

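```bash
python3 - <<'E'
from fit import *
t,K,T=cam("top"); 
for z in (.04,.055,.07):
    P=onz(K,T,[(160+367/5,190+285/5)],z)[0]; print(z,P,(P[:2]-[.4822,.236])@u)
pos=manip.state()["position"]; print((pos[:2]-[.4822,.236])@u,pos)
w,K,T=cam("wrist")
# underside upper rim row 222, top rim row 250 -> (u,z) lines in easel plane
for row in (222,250):
    for z in (.09,.10,.11,.12):
        P=onz(K,T,[(280,80+row/2.3)],z)[0]; print(row,z,((P[:2]-[.4822,.236])@u).round(4))
E
```

```text
0.04 [0.48143347 0.17957794 0.04      ] 0.055565931412020826
0.055 [0.47968782 0.17827995 0.055     ] 0.05656774108065058
0.07 [0.47794218 0.17698196 0.07      ] 0.05756955074928031
0.0011178860667851022 [0.48217748 0.23486374 0.10364408]
222 0.09 -0.0464
222 0.1 -0.0488
222 0.11 -0.0512
222 0.12 -0.0536
250 0.09 -0.0407
250 0.1 -0.0435
250 0.11 -0.0463
250 0.12 -0.0491
```

Emit:
apply_moves --series "4 0 0 0 -1; 4 0 2 0 -1; 4 0 4 0 -1; 4 0 4 0 -1"

```text
time_s: 12.88
position: [0.4816, 0.2389, 0.0998]
orientation: [-0.0, 0.648, 0.762, 0.0]
ft_force: [0.1, 0.6, 1.9]
gripper_width: 0.025
```

```bash
python3 - <<'E'
from fit import *
w,K,T=cam("wrist"); pos=manip.state()["position"]; crop(w,150,80,410,330,2.3,"w12c")
go([.4830,.2310,0.1025],9.2); print((pos[:2]-[.4822,.236])@u)
E
```

```text
t 12.925 pos [0.4816 0.2389 0.0998] jaw 9.27 q7 0.04 F [-0.34  0.34  1.94] w 0.025
shift [-8.   0.1 -2.7] yaw 0.001
-0.0029706866429731115
```

View pics/w12c.png

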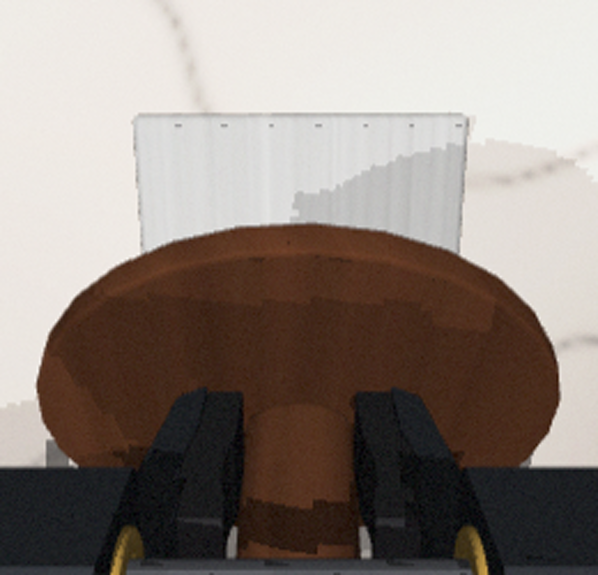

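Emit:
apply_moves --series "-1 0 1 0 -0.2; -1 0 0 0 0; -1 0 -2 0 0.3; -1 0 -4 0 0.6; -1 0 -6 0 0.8; -1 0 -30 0 0.8; -1 0 -70 0 0.8; -1 0 -80 0 0.8"

```text
time_s: 13.92
position: [0.4828, 0.2386, 0.1817]
orientation: [0.001, 0.648, 0.762, 0.002]
ft_force: [1.6, -0.1, -0.8]
gripper_width: 0.079
```

```bash
python3 - <<'E'
from fit import *
w,K,T=cam("wrist"); cv2.imwrite("pics/w13.png",w); np.savez("w13.npz",K=K,T=T)
go([.4830,.2310,0.1025],9.2)
E
```

```text
t 13.975 pos [0.4826 0.2387 0.1817] jaw 9.3 q7 -0.01 F [-0.17  0.31  0.34] w 0.0794
shift [-7.7 -1.2 79.2] yaw 0.002
```

View pics/w13.png

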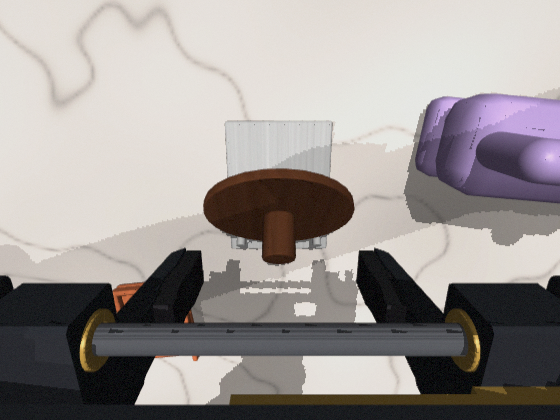

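```bash
python3 - <<'E'
from fit import *
w=cv2.imread("pics/w13.png");d=np.load("w13.npz");K,T=d["K"],d["T"]
r=np.array([.4822,.236])
W=lambda a,x,z:np.r_[r+u*a/1000+v*x/1000,z/1000]
print("pred und,top rim, knobtop", proj(K,T,[W(-42.4,0,104.4),W(-36.8,0,110.1),W(31.1,0,93.1),W(5.7,-60,67.7),W(5.7,60,67.7)]).round(1))
crop(w,190,155,370,275,4.4,"w13c")
t,K2,T2=cam("top"); crop(t,180,200,280,280,7,"t13"); s,_,_=cam("scene"); crop(s,290,180,370,260,7,"s13")
print("top cam pred", ((proj(K2,T2,[W(-42.4,0,104.4),W(-36.8,0,110.1),W(31.1,0,93.1),W(5.7,-60,67.7),W(5.7,60,67.7)])-[180,200])*7).round(0))
E
```

```text
pred und,top rim, knobtop [[277.8 165.1]
 [277.7 175.5]
 [277.7 258. ]
 [203.4 214.8]
 [352.1 214.9]]
top cam pred [[ 94. 331.]
 [106. 326.]
 [293. 299.]
 [260. 474.]
 [210. 167.]]
```

View pics/w13c.png

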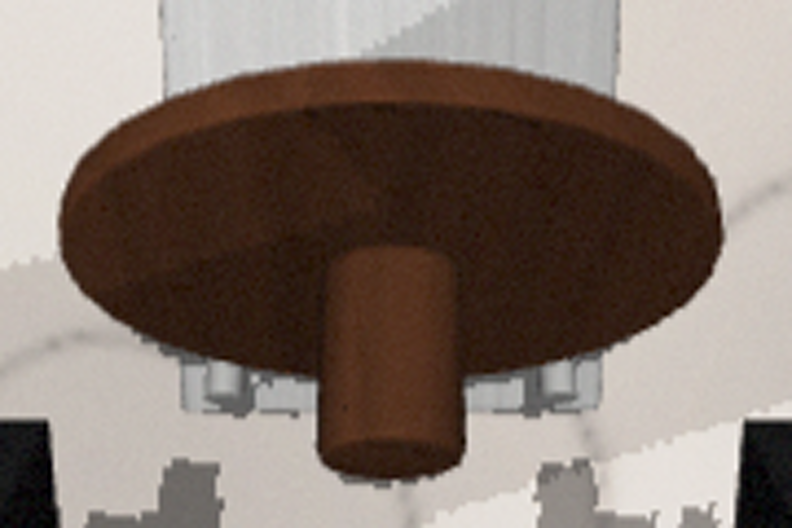

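View pics/s13.png

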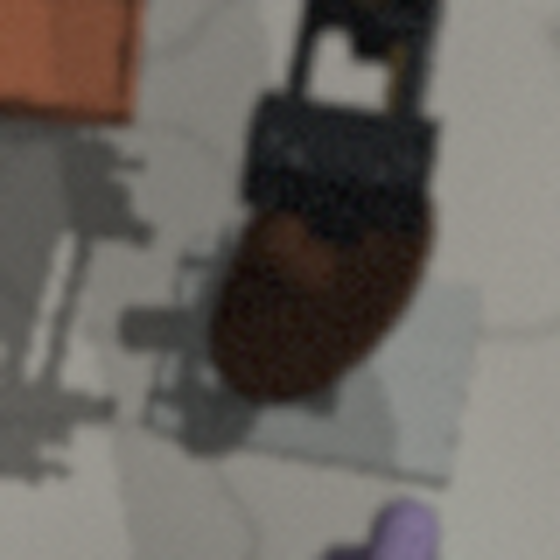

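```bash
python3 - <<'E'
from fit import *
r=np.array([.4822,.236])
go([*(r-u*.028+v*.0008),.18],99.2)
E
```

```text
t 14.075 pos [0.4814 0.2383 0.1795] jaw 9.31 q7 -0.01 F [ 0.58 -0.55 -0.15] w 0.0797
shift [25.6  1.2 -0.5] yaw -1.569
```

Emit:
apply_moves --series "5 0 0 -0.18 0.3; 10 0 0 -0.36 0; 15 0 0 -0.54 0; 20 0 0 -0.72 0; 25 0 0 -0.9 0; 25 0 0 -1.08 0; 25 0 0 -1.26 0; 25 0 0 -1.44 0"

```text
time_s: 15.08
position: [0.4767, 0.2624, 0.1781]
orientation: [-0.002, -0.019, 1.0, -0.0]
ft_force: [-0.4, 0.3, 0.3]
gripper_width: 0.0442
```

Emit:
apply_moves --series "0 0 0 -0.129 0; 0 0 0 -0.129 0; 0 0 20 -0.129 0; 0 0 20 -0.129 0"

```text
time_s: 15.58
position: [0.4765, 0.2621, 0.1581]
orientation: [-0.002, -0.079, 0.997, -0.001]
ft_force: [0.1, 0.2, -0.5]
gripper_width: 0.0437
```

```bash
python3 - <<'E'
from fit import *
r=np.array([.4822,.236])
go([*(r-u*.028+v*.0008),.109],99.2)
w,K,T=cam("wrist"); cv2.imwrite("pics/w14.png",w)
W=lambda a,x,z:np.r_[r+u*a/1000+v*x/1000,z/1000]
print(proj(K,T,[W(-42.4,0,104.4),W(-36.8,0,110.1),W(31.1,0,93.1),W(5.7,-60,67.7),W(5.7,60,67.7)]).round(1))
E
```

```text
t 15.575 pos [0.4765 0.2621 0.1581] jaw 99.08 q7 0.99 F [ 0.11  0.25 -0.52] w 0.0437
shift [-2.5  1.4 49.1] yaw -0.002
[[305.  238.9]
 [296.4 242.8]
 [191.7 231.8]
 [231.6 134.7]
 [238.8 289.3]]
```

View pics/w14.png

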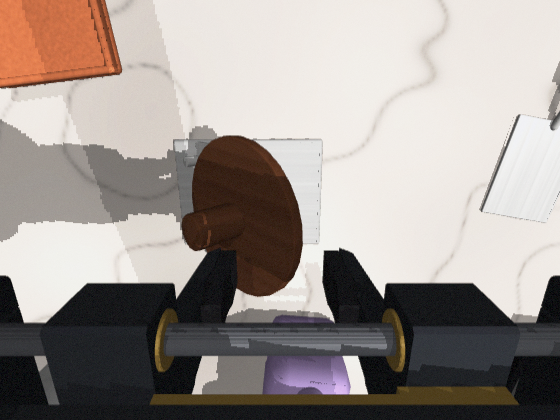

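Emit:
apply_moves --series "-2.5 4.5 20 0 0; -2.5 4.5 38 0 0; -2.5 4.5 48 0 0; -2.5 4.5 48 0 0" --squeeze 5

```text
time_s: 16.12
position: [0.479, 0.2674, 0.1108]
orientation: [-0.001, -0.08, 0.997, -0.0]
ft_force: [-0.1, -0.9, -0.2]
gripper_width: 0.0443
```

```bash
python3 - <<'E'
from fit import *
r=np.array([.4822,.236])
go([*(r-u*.031+v*.0008),.109],99.2)
w,K,T=cam("wrist"); cv2.imwrite("pics/w15.png",w)
E
```

```text
t 16.125 pos [0.479  0.2674 0.1108] jaw 99.18 q7 0.97 F [-0.05 -0.95 -0.16] w 0.0443
shift [ 1.1 -0.6  1.8] yaw -0.0
```

View pics/w15.png

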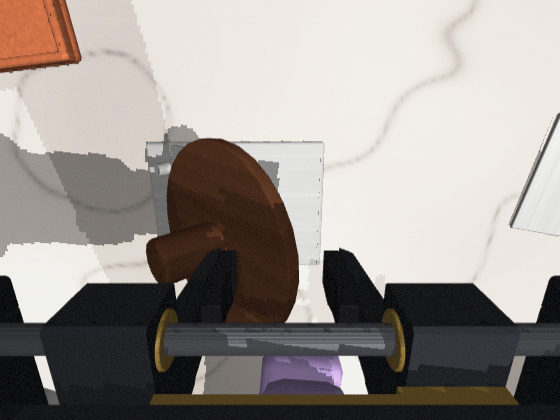

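Emit:
apply_moves --series "0 0 0 0 -1; 0 0 0 0 -1; 0 -4 -3 0 -1; 0 -9 -7 0 -1; 0 -15 -12 0 -1; 0 -22 -17 0 -1; 0 -22 -17 0 -1" --squeeze 5

```text
time_s: 17.05
position: [0.4837, 0.2484, 0.1307]
orientation: [0.002, -0.081, 0.997, 0.003]
ft_force: [-2.6, 6.2, 8.4]
gripper_width: 0.014
```

```bash
python3 - <<'E'
from fit import *
r=np.array([.4822,.236])
go([*(r-u*.031+v*.0008),.109],99.2)
w,K,T=cam("wrist"); cv2.imwrite("pics/w16.png",w)
E
```

```text
t 17.05 pos [0.4837 0.2484 0.1307] jaw 99.25 q7 1.01 F [-2.59  6.22  8.37] w 0.014
shift [ 2.7 18.9 21.8] yaw 0.001
```

View pics/w16.png

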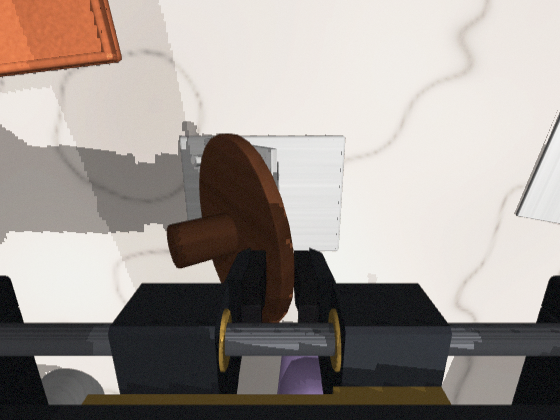

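Emit:
apply_moves --series "0 -4 -6 0 -1; 0 -10 -14 0 -1; 0 -16 -22 0 -1; 0 -22 -35 0 -1; 0 -22 -50 0 -1; 0 -22 -50 0 -1"

```text
time_s: 17.85
position: [0.4874, 0.2247, 0.1803]
orientation: [0.002, -0.08, 0.997, 0.001]
ft_force: [0.0, -0.8, 1.6]
gripper_width: 0.0078
```

```bash
python3 - <<'E'
from fit import *
r=np.array([.4822,.236])
go([*(r-u*.031+v*.0008),.109],99.2)
w,K,T=cam("wrist"); cv2.imwrite("pics/w17.png",w)
E
```

```text
t 17.85 pos [0.4874 0.2247 0.1803] jaw 99.18 q7 1.05 F [ 0.04 -0.79  1.64] w 0.0078
shift [ 2.8 42.9 71.4] yaw -0.0
```

View pics/w17.png

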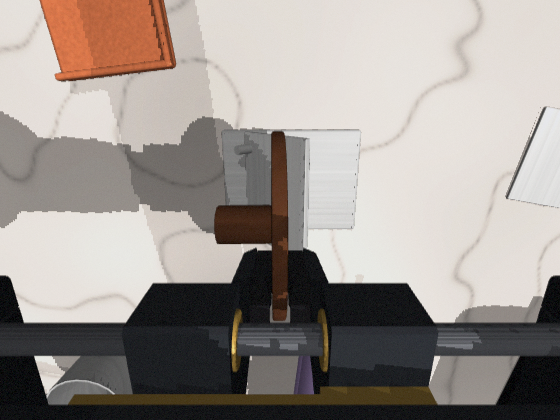

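Emit:
apply_moves --series "0 0 -20 0 -1; 0 0 -60 0 -1; 0 0 -100 0 -1; 0 0 -120 0 -1; 0 0 -120 0 -1; 0 0 -120 0 -1" --squeeze 25

```text
time_s: 18.65
position: [0.4857, 0.2239, 0.2974]
orientation: [-0.001, -0.08, 0.997, -0.0]
ft_force: [-0.4, -1.0, -1.2]
gripper_width: 0.0074
```

```bash
python3 - <<'E'
from fit import *
go([.5,0.,.30],87.1)
w,K,T=cam("wrist"); cv2.imwrite("pics/w18.png",w); crop(w,200,110,320,330,2.7,"w18c")
s,_,_=cam("scene"); cv2.imwrite("pics/s18.png",s)
E
```

```text
t 18.65 pos [0.4857 0.2239 0.2974] jaw 99.21 q7 1.1 F [-0.37 -1.01 -1.17] w 0.0074
shift [  21.7 -223.3   -2.4] yaw 0.211
```

View pics/w18c.png

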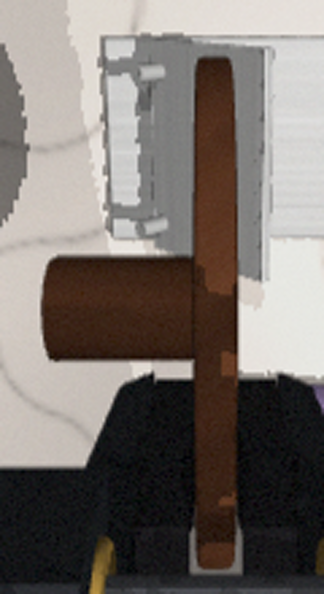

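View pics/s18.png

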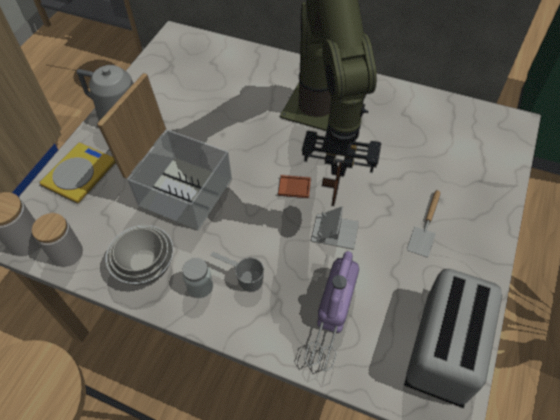

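```bash
python3 - <<'E'
from fit import *
go([.5213,-.2558,.31],87.1)
E
```

```text
t 18.75 pos [0.4857 0.2238 0.2972] jaw 99.2 q7 1.1 F [ 0.26 -0.22 -0.19] w 0.0078
shift [  41.6 -479.2  -12.2] yaw 0.211
```

Emit:
apply_moves --series "2 -25 -12 0.02 -1; 6 -70 -12 0.05 -1; 11 -120 -12 0.08 -1; 15 -170 -12 0.11 -1; 20 -220 -12 0.14 -1; 24 -270 -12 0.17 -1; 29 -320 -12 0.2 -1; 33 -370 -12 0.21 -1"

```text
time_s: 19.75
position: [0.5124, -0.1478, 0.3096]
orientation: [-0.001, 0.025, 1.0, 0.0]
ft_force: [1.0, -0.6, -0.9]
gripper_width: 0.0077
```

```bash
python3 - <<'E'
from fit import *
go([.5213,-.2558,.31],87.1)
E
```

```text
t 19.75 pos [ 0.5124 -0.1478  0.3096] jaw 87.14 q7 1.64 F [ 1.03 -0.57 -0.93] w 0.0077
shift [ -14.3 -107.4   -0.5] yaw 0.001
```

Emit:
apply_moves --series "-5 -40 0 0 -1; -10 -80 0 0 -1; -14 -104 0 0 -1; -14 -108 0 0 -1; -14 -108 0 0 -1; -14 -108 0 0 -1"

```text
time_s: 20.5
position: [0.5217, -0.2531, 0.3104]
orientation: [-0.0, 0.024, 1.0, 0.001]
ft_force: [-0.5, 0.6, -1.1]
gripper_width: 0.0078
```

```bash
python3 - <<'E'
from fit import *
go([.5213,-.2558,.31],87.1)
w,K,T=cam("wrist"); cv2.imwrite("pics/w20.png",w); np.savez("w20.npz",K=K,T=T)
t,_,_=cam("top"); crop(t,335,130,535,285,4,"t20"); s,_,_=cam("scene"); crop(s,90,60,260,240,3.3,"s20")
go([.5213,-.2558,.31],87.1)
E
```

```text
t 20.5 pos [ 0.5217 -0.2531  0.3104] jaw 87.29 q7 1.83 F [-0.52  0.62 -1.12] w 0.0078
shift [ 0.3 -2.7  0.4] yaw 0.003
t 20.65 pos [ 0.5217 -0.2539  0.3107] jaw 87.25 q7 1.83 F [-0.51  0.78 -0.96] w 0.0077
shift [ 0.3 -2.   0.7] yaw 0.003
```

View pics/w20.png

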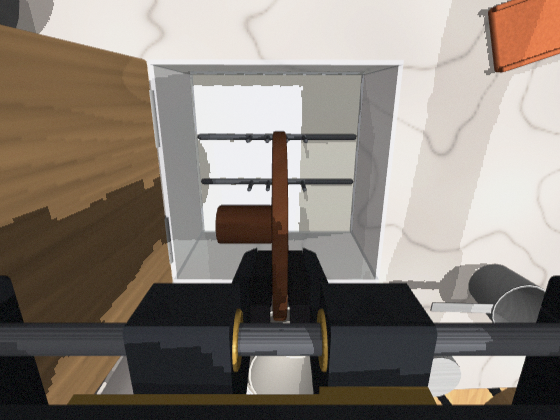

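View pics/s20.png

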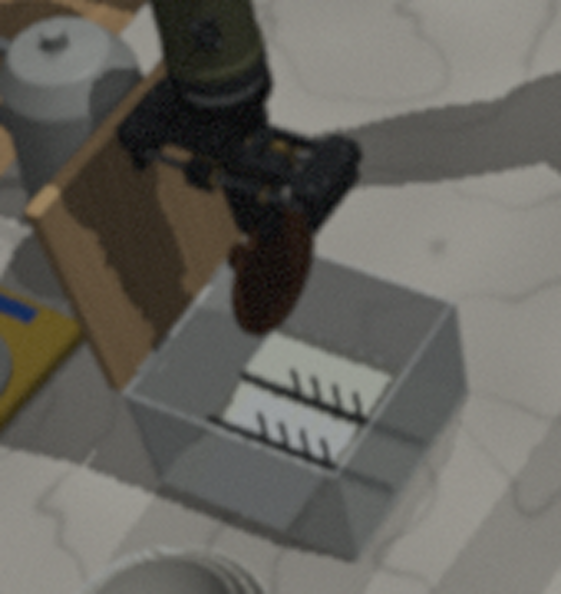

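View pics/t20.png

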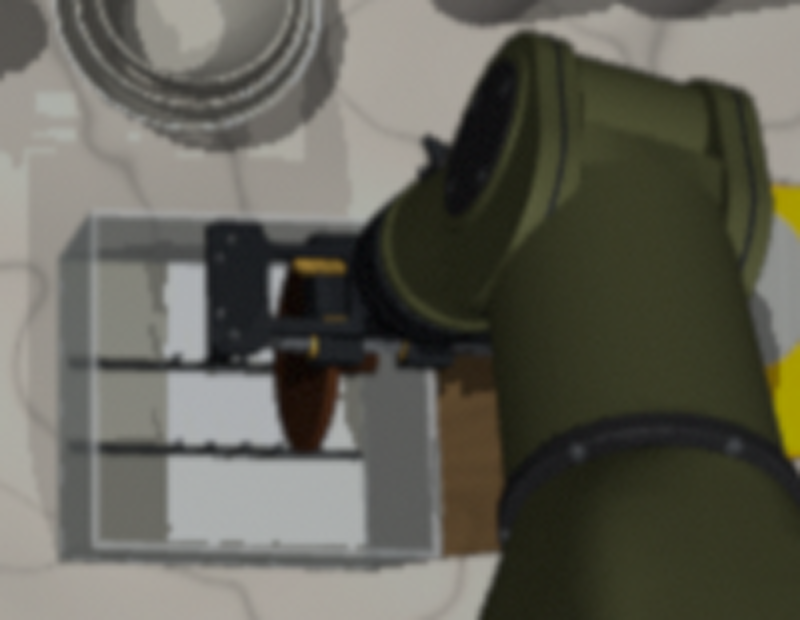

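```bash
python3 - <<'E'
from fit import *
w=cv2.imread("pics/w20.png");d=np.load("w20.npz");K,T=d["K"],d["T"]
c=np.array([.519,-.2557]);ky=np.array([-.0506,-.9987]);kx=np.array([-.9987,.0506])
for x in(-.03,.03):
    for y in (-.0345,-.0115,.0115,.0345):
        print(x,y,((proj(K,T,np.r_[c+kx*x+ky*y,.055])[0]-[190,115])*4.5).round(0))
crop(w,190,115,370,200,4.5,"w20c")
E
```

```text
-0.03 -0.0345 [517. 338.]
-0.03 -0.0115 [433. 338.]
-0.03 0.0115 [350. 337.]
-0.03 0.0345 [267. 337.]
0.03 -0.0345 [523. 118.]
0.03 -0.0115 [436. 118.]
0.03 0.0115 [348. 118.]
0.03 0.0345 [261. 117.]
```

View pics/w20c.png

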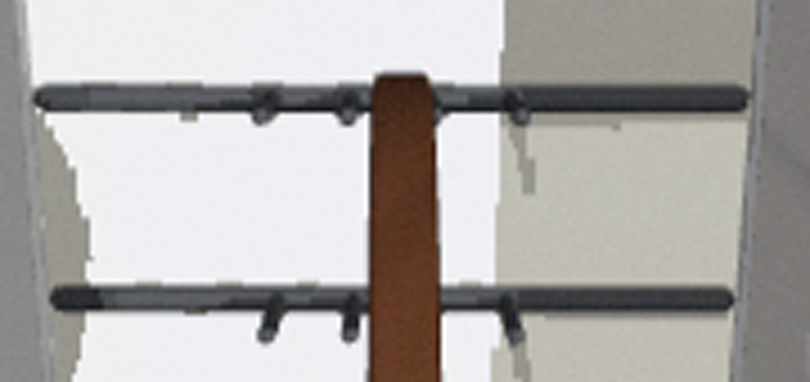

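Emit:
apply_moves --series "0 -2 30 0 -1; 0 -2 60 0 -1; 0 -2 85 0 -1; 0 -2 100 0 -1; 0 -2 105 0 -1; 0 -2 105 0 -1; 0 -2 105 0 -1"

```text
time_s: 21.52
position: [0.522, -0.2572, 0.2065]
orientation: [0.001, 0.025, 1.0, -0.0]
ft_force: [-0.7, -1.2, -1.9]
gripper_width: 0.0075
```

```bash
python3 - <<'E'
from fit import *
go([.5213,-.2557,.1366],87.1)
w,K,T=cam("wrist"); cv2.imwrite("pics/w21.png",w)
s,_,_=cam("scene"); crop(s,90,60,260,240,3.3,"s21")
go([.5213,-.2557,.1366],87.1)
E
```

```text
t 21.525 pos [ 0.522  -0.2572  0.2065] jaw 87.15 q7 1.81 F [-0.68 -1.22 -1.91] w 0.0075
shift [ 0.9  1.5 69.9] yaw 0.001
t 21.625 pos [ 0.5219 -0.2572  0.2064] jaw 87.14 q7 1.81 F [-0.68 -0.01 -0.57] w 0.0073
shift [ 0.7  1.5 69.8] yaw 0.001
```

View pics/w21.png

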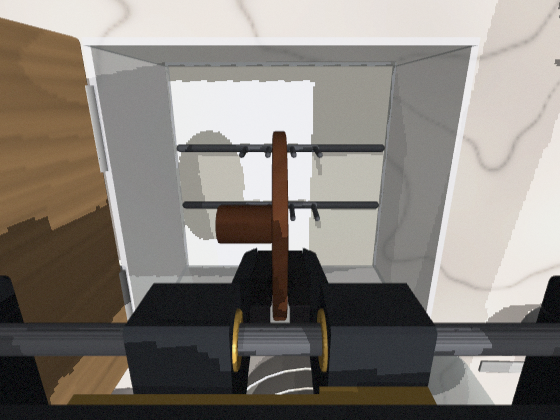

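View pics/s21.png

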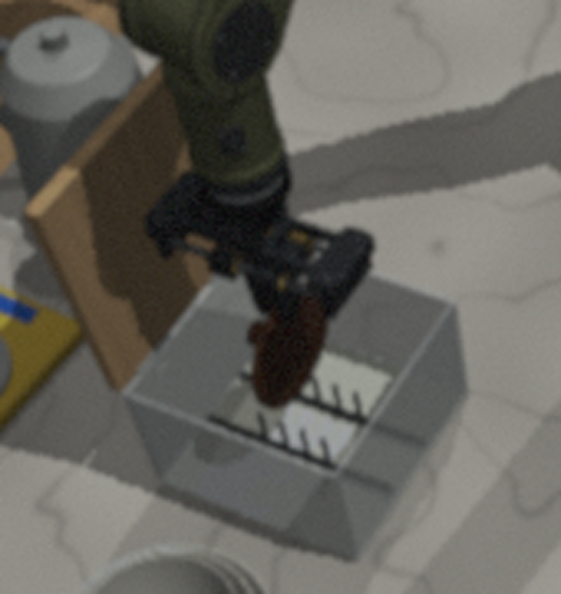

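Emit:
apply_moves --series "1 1.5 8 0 -1; 1 1.5 16 0 -1; 1 1.5 26 0 -1; 1 1.5 38 0 -1; 1 1.5 50 0 -1; 1 1.5 58 0 -1; 1 1.5 62 0 -1; 1 1.5 62 0 -1"

```text
time_s: 22.62
position: [0.5205, -0.2554, 0.1435]
orientation: [-0.0, 0.025, 1.0, 0.0]
ft_force: [-0.4, -0.9, -0.4]
gripper_width: 0.0072
```

```bash
python3 - <<'E'
from fit import *
go([.5213,-.2557,.1366],87.1)
w,K,T=cam("wrist"); cv2.imwrite("pics/w22.png",w)
E
```

```text
t 22.625 pos [ 0.5205 -0.2554  0.1435] jaw 87.15 q7 1.79 F [-0.42 -0.88 -0.41] w 0.0072
shift [-0.8 -0.3  6.9] yaw 0.001
```

View pics/w22.png

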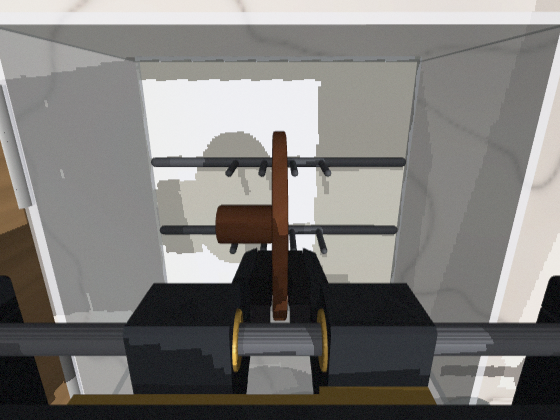

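In the middle slot, between the inner tines (about (265,165) and (293,165)). I'll lower the last few mm slowly.

Emit:
apply_moves --series "-0.8 0 2 0 -1; -0.8 0 4 0 -1; -0.8 0 5.5 0 -1; -0.8 0 6.5 0 -1; -0.8 0 7.5 0 -1; -0.8 0 7.5 0 -1" --squeeze 8

```text
time_s: 23.42
position: [0.5215, -0.2555, 0.1364]
orientation: [0.0, 0.025, 1.0, -0.0]
ft_force: [0.5, 0.1, 1.8]
gripper_width: 0.0077
```

```bash
python3 - <<'E'
from fit import *
go([.5213,-.2557,.1366],87.1)
E
```

```text
t 23.425 pos [ 0.5215 -0.2555  0.1364] jaw 87.15 q7 1.79 F [0.53 0.13 1.8 ] w 0.0077
shift [ 0.2 -0.2 -0.2] yaw 0.001
```

Emit:
apply_moves --series "0 0 1 0 -1; 0 0 1 0 -1; 0 0 1 0 -0.7; 0 0 1 0 -0.5; 0 0 1 0 -0.4; 0 0 0 0 -0.4; 0 0 -20 0 -0.4; 0 0 -50 0 -0.4" --squeeze 4

```text
time_s: 24.42
position: [0.5207, -0.2551, 0.186]
orientation: [-0.001, 0.025, 1.0, 0.0]
ft_force: [0.0, 0.0, 1.0]
gripper_width: 0.0263
```

```bash
python3 - <<'E'
from fit import *
go([.5213,-.2557,.1366],87.1)
w,K,T=cam("wrist"); cv2.imwrite("pics/w24.png",w)
E
```

```text
t 24.425 pos [ 0.5207 -0.2551  0.186 ] jaw 87.16 q7 1.8 F [0.01 0.   1.01] w 0.0263
shift [-0.8 -0.6 49.4] yaw 0.001
```

View pics/w24.png

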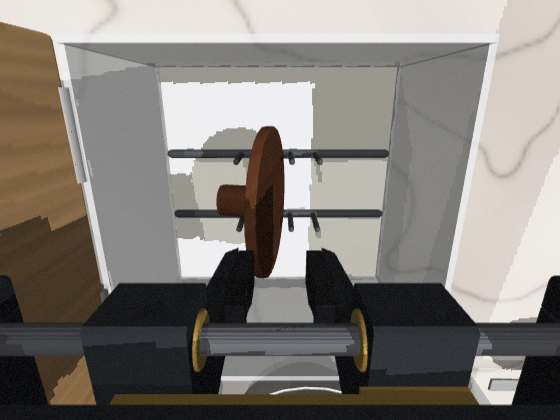

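Emit:
apply_moves --series "0 0 -60 0 -1; 0 0 -120 0 -1; 0 0 -180 0.1 -1; 0 0 -240 0.28 -1; 0 -30 -250 0.46 -1; 0 -80 -250 0.64 -1; 0 -130 -250 0.82 -1; 0 -180 -250 1.0 -1"

```text
time_s: 25.48
position: [0.5121, -0.4365, 0.4361]
orientation: [-0.0, 0.503, 0.864, 0.0]
ft_force: [0.7, -0.7, 0.6]
gripper_width: 0.0006
```

```bash
cat > cov.py <<'E'
from h import *
c=np.array([.519,-.2557]);ky=np.array([-.0506,-.9987]);H=c+.110*ky
def tcp(th,r=200,hw=9,tip=17,da=0,dz=0):
    a=-r*np.cos(th)+16*np.sin(th)+hw+da; b=r*np.sin(th)+16*np.cos(th)+tip+dz
    return np.r_[H+ky*a/1000,.138+b/1000]
E
python3 - <<'E'
from cov import *
p=tcp(1.72,da=35); print(p); go(p,-2.9)
E
```

```text
[ 0.50890265 -0.45499296  0.35039954]
t 25.475 pos [ 0.5121 -0.4365  0.4361] jaw 29.55 q7 1.24 F [ 0.65 -0.75  0.64] w 0.0006
shift [-14.5 -11.9  85.7] yaw 0.566
```

Emit:
apply_moves --series "-8 -6 0 0.18 -1; -15 -12 0 0.36 -1; -15 -12 0 0.54 -1; -15 -12 0 0.566 -1; -15 -12 0 0.566 -1"

```text
time_s: 26.1
position: [0.5095, -0.4539, 0.436]
orientation: [-0.0, 0.722, 0.692, 0.0]
ft_force: [-0.4, 0.1, -0.8]
gripper_width: 0.0005
```

```bash
python3 - <<'E'
from cov import *
p=tcp(1.72,da=35); go(p,-2.9)
w,K,T=cam("wrist"); cv2.imwrite("pics/w26.png",w); np.savez("w26.npz",K=K,T=T)
s,K2,T2=cam("scene"); crop(s,70,40,260,240,3,"s26"); t,K1,T1=cam("top"); crop(t,335,130,535,285,4,"t26")
for th in (1.6,1.65,1.7,1.75):
    i=np.array([-220*np.cos(th),220*np.sin(th)]); o=i+16*np.array([np.sin(th),np.cos(th)])
    kx=np.array([-.9987,.0506])
    pts=[np.r_[H+ky*q[0]/1000+kx*x,.138+q[1]/1000] for q in (i,o) for x in (-.11,.11)]
    print(th,"wrist",proj(K,T,pts).round(0).tolist(),"scene",((proj(K2,T2,pts)-[70,40])*3).round(0).tolist(),"top",((proj(K1,T1,pts)-[335,130])*4).round(0).tolist())
E
```

```text
t 26.1 pos [ 0.5095 -0.4539  0.436 ] jaw -2.41 q7 0.77 F [-0.42  0.14 -0.82] w 0.0005
shift [-1.1 -0.6 85.6] yaw 0.008
1.6 wrist [[459.0, 99.0], [100.0, 95.0], [454.0, 125.0], [105.0, 122.0]] scene [[100.0, 259.0], [239.0, 102.0], [85.0, 253.0], [225.0, 98.0]] top [[584.0, 114.0], [606.0, 527.0], [613.0, 116.0], [637.0, 528.0]]
1.65 wrist [[455.0, 117.0], [104.0, 114.0], [450.0, 142.0], [109.0, 139.0]] scene [[90.0, 255.0], [230.0, 100.0], [75.0, 251.0], [216.0, 96.0]] top [[604.0, 115.0], [627.0, 527.0], [633.0, 117.0], [657.0, 528.0]]
1.7 wrist [[451.0, 135.0], [107.0, 131.0], [446.0, 159.0], [113.0, 156.0]] scene [[80.0, 252.0], [220.0, 97.0], [66.0, 249.0], [207.0, 95.0]] top [[623.0, 117.0], [647.0, 528.0], [651.0, 119.0], [676.0, 529.0]]
1.75 wrist [[447.0, 151.0], [111.0, 148.0], [441.0, 174.0], [117.0, 171.0]] scene [[71.0, 250.0], [211.0, 96.0], [57.0, 247.0], [198.0, 94.0]] top [[642.0, 118.0], [667.0, 529.0], [669.0, 121.0], [695.0, 530.0]]
```

View pics/w26.png

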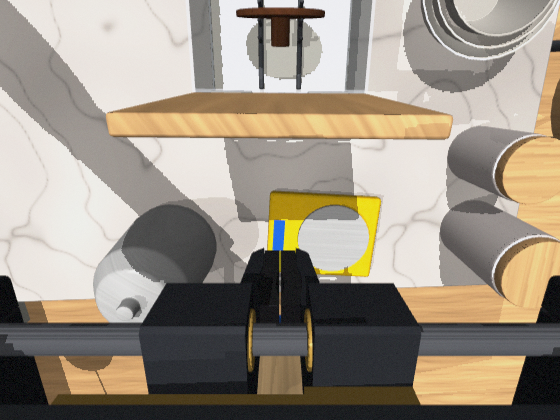

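View pics/s26.png

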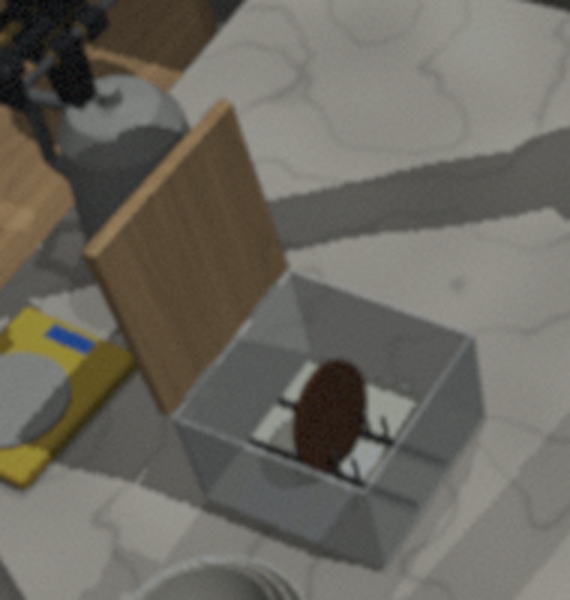

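View pics/t26.png

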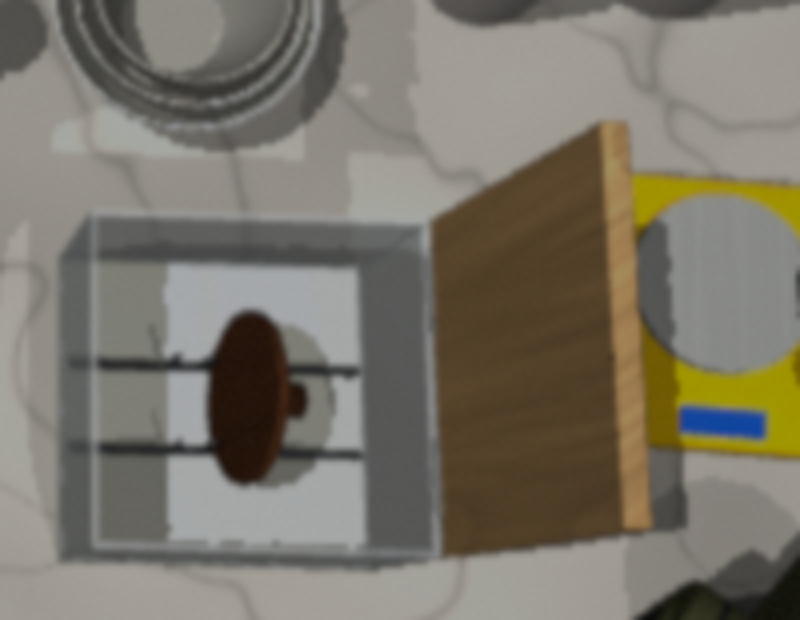

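```bash
python3 - <<'E'
from cov import *
p=tcp(1.64,da=15); go(p,-2.9)
def ab(th,r=200): return -r*np.cos(th)+16*np.sin(th)+9, r*np.sin(th)+16*np.cos(th)+17
a0,b0=ab(1.64); a0+=15
for th in np.arange(1.6,-.01,-.05): a,b=ab(th); print(round(th,2),round(a0-a,1),round(b0-b,1),end=" | ")
E
```

```text
t 26.25 pos [ 0.5094 -0.4541  0.4362] jaw -2.48 q7 0.76 F [ 0.3  -0.77 -0.37] w -0.0001
shift [34.8 -0.3 82.8] yaw 0.007
1.6 23.0 -1.0 | 1.55 33.0 -1.9 | 1.5 43.0 -2.2 | 1.45 53.0 -2.1 | 1.4 63.0 -1.4 | 1.35 73.0 -0.2 | 1.3 82.9 1.4 | 1.25 92.7 3.6 | 1.2 102.4 6.2 | 1.15 111.9 9.3 | 1.1 121.3 12.9 | 1.05 130.4 17.0 | 1.0 139.4 21.5 | 0.95 148.1 26.4 | 0.9 156.6 31.8 | 0.85 164.8 37.6 | 0.8 172.7 43.8 | 0.75 180.2 50.4 | 0.7 187.5 57.3 | 0.65 194.3 64.6 | 0.6 200.8 72.3 | 0.55 206.9 80.2 | 0.5 212.6 88.5 | 0.45 217.9 97.0 | 0.4 222.8 105.8 | 0.35 227.2 114.8 | 0.3 231.1 124.0 | 0.25 234.6 133.4 | 0.2 237.6 143.0 | 0.15 240.2 152.7 | 0.1 242.2 162.5 | 0.05 243.7 172.4 | -0.0 244.8 182.4 |
```

Emit:
apply_moves --series "10 0 30 0.007 -1; 20 0 70 0.007 -1; 30 0 83 0.007 -1; 35 0 83 0.007 -1; 35 0 83 0.007 -1" --squeeze 10

```text
time_s: 26.88
position: [0.5115, -0.4195, 0.3543]
orientation: [0.001, 0.725, 0.689, 0.0]
ft_force: [-0.2, -0.5, 0.7]
gripper_width: 0.0003
```

Emit:
apply_moves --series "8 0 0 0 -1; 15 0 0 0 -1; 23 0 -1 0 -1; 33 0 -2 0 -1; 43 0 -2 0 -1; 53 0 -2 0 -1; 63 0 -1 0 -1; 63 0 -1 0 -1"

```text
time_s: 27.88
position: [0.5145, -0.354, 0.3536]
orientation: [-0.002, 0.725, 0.689, 0.001]
ft_force: [0.1, 0.8, 1.1]
gripper_width: 0.0002
```

```bash
python3 - <<'E'
from cov import *
go(tcp(1.4),-2.9)
w,K,T=cam("wrist"); cv2.imwrite("pics/w27.png",w)
t,K1,T1=cam("top"); crop(t,335,130,535,285,4,"t27"); s,_,_=cam("scene"); crop(s,70,40,260,240,3,"s27")
E
```

```text
t 27.875 pos [ 0.5145 -0.354   0.3536] jaw -2.87 q7 0.66 F [0.06 0.77 1.07] w 0.0002
shift [-2.4 -0.5 -1.3] yaw 0.001
```

View pics/w27.png

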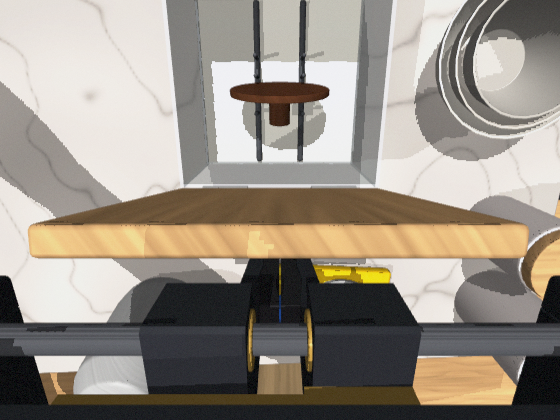

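View pics/s27.png

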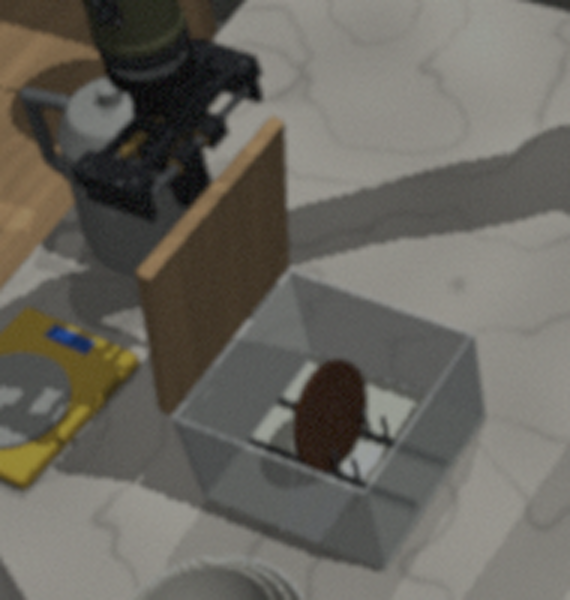

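Emit:
apply_moves --series "10 0 1 0 -1; 20 0 3 0 -1; 30 0 5 0 -1; 39.5 0 7.5 0 -1; 49 0 10.5 0 -1; 58 0 14 0 -1; 67.5 0 18.5 0 -1; 76.5 0 23 0 -1"

```text
time_s: 29.02
position: [0.5182, -0.2791, 0.3309]
orientation: [-0.0, 0.725, 0.689, 0.0]
ft_force: [-1.1, -3.1, 0.2]
gripper_width: 0.0004
```

```bash
python3 - <<'E'
from cov import *
go(tcp(1.0),-2.9)
w,K,T=cam("wrist"); cv2.imwrite("pics/w28.png",w)
s,K2,T2=cam("scene"); crop(s,70,40,260,240,3,"s28")
kx=np.array([-.9987,.0506])
for th in (.9,1.0,1.1):
    i=np.array([-220*np.cos(th),220*np.sin(th)]); o=i+16*np.array([np.sin(th),np.cos(th)])
    print(th,((proj(K2,T2,[np.r_[H+ky*q[0]/1000+kx*x,.138+q[1]/1000] for q in (i,o) for x in (-.11,.11)])-[70,40])*3).round(0).tolist())
E
```

```text
t 29.025 pos [ 0.5182 -0.2791  0.3309] jaw -2.97 q7 0.56 F [-1.12 -3.15  0.2 ] w 0.0004
shift [-1.  -0.3 -1. ] yaw -0.001
0.9 [[251.0, 346.0], [379.0, 184.0], [236.0, 334.0], [365.0, 172.0]]
1.0 [[230.0, 330.0], [360.0, 168.0], [215.0, 319.0], [346.0, 157.0]]
1.1 [[209.0, 315.0], [341.0, 154.0], [193.0, 304.0], [326.0, 144.0]]
```

View pics/w28.png

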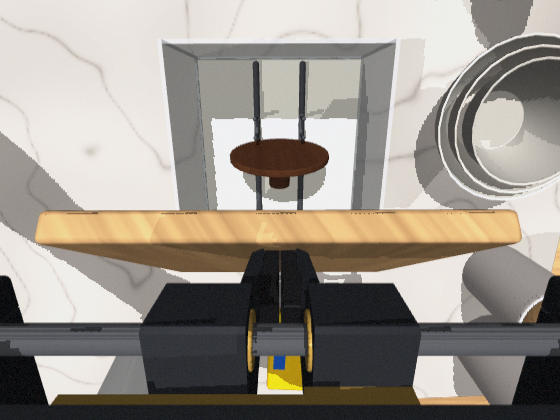

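View pics/s28.png

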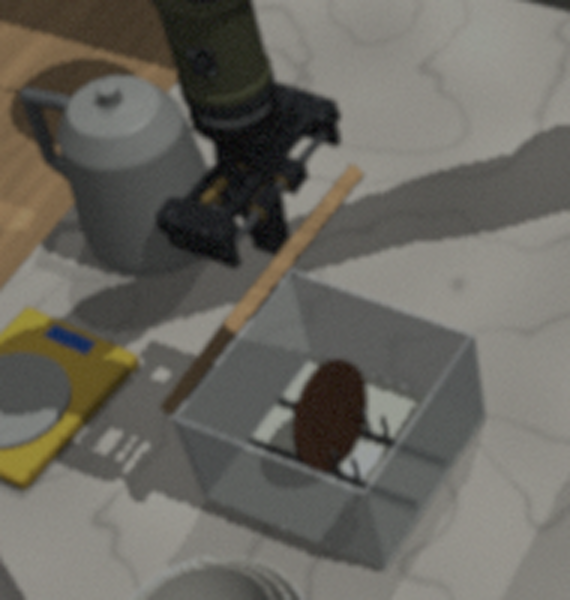

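Emit:
apply_moves --series "8.5 0 5 0 -1; 17 0 10.5 0 -1; 25.5 0 16 0 -1; 33.5 0 22.5 0 -1; 41 0 29 0 -1; 48 0 36 0 -1; 55 0 43 0 -1; 61.5 0 51 0 -1"

```text
time_s: 30.12
position: [0.5215, -0.2181, 0.2796]
orientation: [0.0, 0.725, 0.688, 0.0]
ft_force: [0.3, -2.2, 0.0]
gripper_width: 0.0003
```

```bash
python3 - <<'E'
from cov import *
go(tcp(.6),-2.9)
E
```

```text
t 30.125 pos [ 0.5215 -0.2181  0.2796] jaw -2.98 q7 0.49 F [ 0.29 -2.19  0.04] w 0.0003
shift [-0.6 -0.6 -1.5] yaw -0.001
```

Emit:
apply_moves --series "3 0 4 0 -1; 6 0 8 0 -1; 9 0 12 0 -1; 12 0 16 0 -1; 14.5 0 20.5 0 -1; 17 0 24.5 0 -1; 19.5 0 29 0 -1; 22 0 33.5 0 -1"

```text
time_s: 31.12
position: [0.5225, -0.1964, 0.2463]
orientation: [-0.0, 0.725, 0.688, -0.0]
ft_force: [0.3, -1.0, -0.4]
gripper_width: 0.0005
```

```bash
python3 - <<'E'
from cov import *
go(tcp(.4),-2.9)
w,K,T=cam("wrist"); cv2.imwrite("pics/w30.png",w)
s,K2,T2=cam("scene"); crop(s,70,40,260,240,3,"s30")
E
```

```text
t 31.125 pos [ 0.5225 -0.1964  0.2463] jaw -2.98 q7 0.47 F [ 0.33 -0.97 -0.41] w 0.0005
shift [-0.4 -0.5 -1.3] yaw -0.001
```

View pics/w30.png

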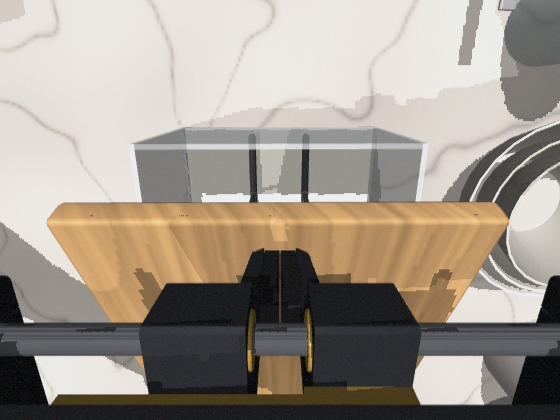

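View pics/s30.png

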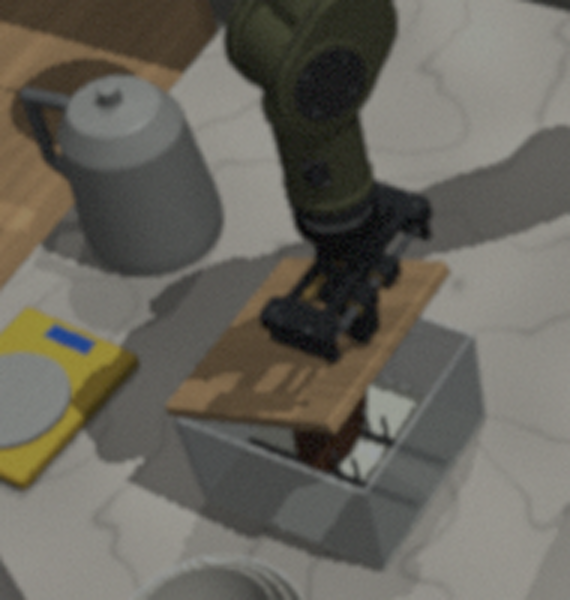

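Emit:
apply_moves --series "2 0 4.5 0 -1; 4.5 0 9 0 -1; 6.5 0 13.5 0 -1; 8.5 0 18 0 -1; 10 0 23 0 -1; 12 0 27.5 0 -1; 13.5 0 32.5 0 -1; 15 0 37 0 -1"

```text
time_s: 32.22
position: [0.5233, -0.1816, 0.2093]
orientation: [0.0, 0.725, 0.688, -0.0]
ft_force: [-0.2, -0.7, 0.8]
gripper_width: 0.0005
```

Emit:
apply_moves --series "1 0 3.5 0 -1; 2 0 7 0 -1; 2.5 0 10.5 0 -1; 3 0 14 0 -1; 4 0 17 0 -1; 4.5 0 20 0 -1; 5 0 23 0 -1; 5 0 26 0 -1"

```text
time_s: 33.22
position: [0.5237, -0.1762, 0.1834]
orientation: [-0.0, 0.725, 0.689, 0.0]
ft_force: [1.0, 1.2, 0.8]
gripper_width: 0.0005
```

```bash
python3 - <<'E'
from cov import *
go(tcp(.0),-2.9)
E
```

```text
t 33.225 pos [ 0.5237 -0.1762  0.1834] jaw -2.96 q7 0.47 F [0.97 1.21 0.83] w 0.0005
shift [ 1.3 -0.6 12.4] yaw -0.001
```

Emit:
apply_moves --series "0 0 1.5 0 -1; 0 0 3 0 -1; 0 0 4.5 0 -1; 0 0 6 0 -1; 0.5 0 7.5 0 -1; 0.5 0 9 0 -1; 0.5 0 10.5 0 -1; 0.5 0 11.5 0 -1"

```text
time_s: 34.22
position: [0.5237, -0.176, 0.1721]
orientation: [-0.0, 0.725, 0.688, 0.0]
ft_force: [-0.1, 0.8, 1.4]
gripper_width: 0.0006
```

```bash
python3 - <<'E'
from cov import *
go(tcp(.0),-2.9)
E
```

```text
t 34.225 pos [ 0.5237 -0.176   0.1721] jaw -2.98 q7 0.48 F [-0.06  0.84  1.41] w 0.0006
shift [ 1.2 -0.6  1.1] yaw -0.001
```

Press on by half-millimetre steps until the walls take the load.

Emit:
apply_moves --series "0 0 0.7 0 -1; 0 0 1.4 0 -1; 0 0 2 0 -1; 0 0 2.6 0 -1; 0 0 2.6 0 -1"

```text
time_s: 34.85
position: [0.5237, -0.176, 0.1714]
orientation: [0.0, 0.725, 0.688, 0.001]
ft_force: [-2.9, 2.6, 16.9]
gripper_width: 0.0005
```

```bash
python3 - <<'E'
from cov import *
go(tcp(.0),-2.9)
s,K2,T2=cam("scene"); crop(s,70,40,260,240,3,"s33")
E
```

```text
t 34.85 pos [ 0.5237 -0.176   0.1714] jaw -2.99 q7 0.48 F [-2.91  2.58 16.92] w 0.0005
shift [ 1.1 -0.7  0.4] yaw -0.002
```

View pics/s33.png

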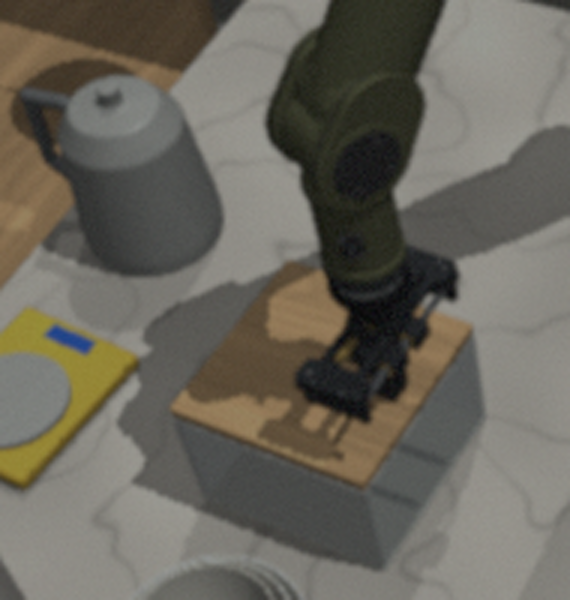

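Emit:
apply_moves --series "0 0 2 0 -1; 0 0 0 0 -1; 0 0 -20 0 -1; 0 0 -60 0 -1; 0 0 -120 0 -1; 0 0 -170 0 -1; 50 0 -180 0 -1; 110 0 -180 0 -1"

```text
time_s: 35.9
position: [0.5298, -0.0667, 0.3509]
orientation: [0.001, 0.727, 0.687, 0.001]
ft_force: [1.2, -0.3, -0.7]
gripper_width: 0.0002
```

Emit:
apply_moves --series "60 0 0 0 -1; 120 0 0 0 -1; 180 0 0 0 -1; 180 0 0 0 -1; 180 0 0 0 -1"

```text
time_s: 36.52
position: [0.5385, 0.1126, 0.3494]
orientation: [0.0, 0.725, 0.688, -0.001]
ft_force: [-0.6, -1.5, 0.4]
gripper_width: 0.0002
```

```bash
python3 - <<'E'
from cov import *
go(tcp(.0),-2.9)
s,K2,T2=cam("scene"); cv2.imwrite("pics/s40.png",s); crop(s,90,90,250,230,4,"s40c")
t,K1,T1=cam("top"); cv2.imwrite("pics/t40.png",t); 
kx=np.array([-.9987,.0506])
for th in (0,.02,.05):
    i=np.array([-220*np.cos(th),220*np.sin(th)])
    print(th,((proj(K2,T2,[np.r_[H+ky*i[0]/1000+kx*x,.138+i[1]/1000] for x in (-.11,.11)])-[90,90])*4).round(0).tolist())
E
```

```text
t 36.525 pos [0.5385 0.1126 0.3494] jaw -3.0 q7 -0.14 F [-0.57 -1.53  0.43] w 0.0002
shift [-2.876e+02 -2.000e-01  1.787e+02] yaw -0.002
0 [[404.0, 458.0], [552.0, 244.0]]
0.02 [[403.0, 455.0], [551.0, 240.0]]
0.05 [[402.0, 449.0], [550.0, 234.0]]
```

View pics/s40c.png

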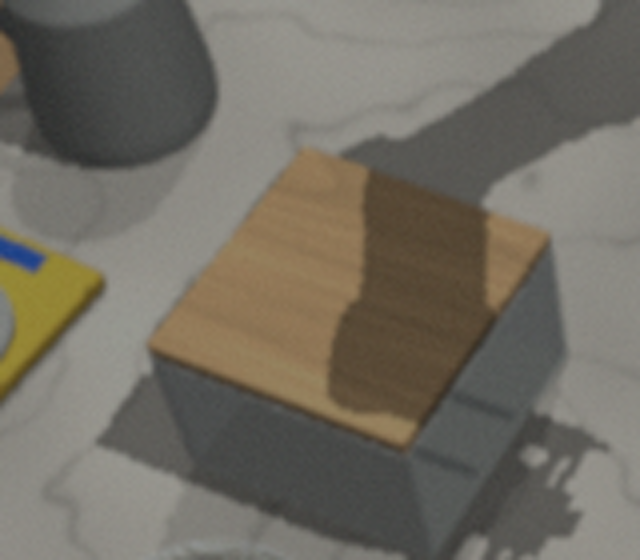

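View pics/t40.png

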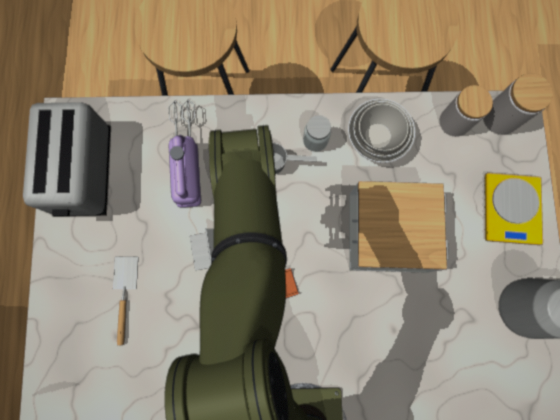

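View pics/s40.png

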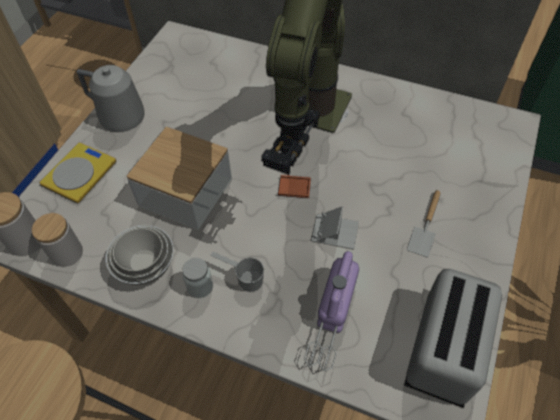

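```bash
python3 -c "
from workcell import manip
print(manip.hand_in())"
```

```text
the job is handed in; nothing more can be done
None
```

The lid is standing in the middle slot of the rack and the keeper's cover is shut. I handed the job in at about 36.5 s, with the arm clear of everything.

- **Cover opened first:** At about 1.43 rad the cover would have touched the gripper's body during the placing. Before starting I pushed it back to about 1.64 rad.
- **Leaning on the easel:** I lifted the lid by its knob and tilted it against the easel's top edge. On the first try its lower rim came down on the pin tips, and the press there peaked at about 27 N. I backed off, moved it up the slope and let go. The next picture showed it resting on both pins.
- **Into the rack:** I gripped the upper rim, turned the lid upright and lowered it between the middle tines. It touched the rails gently, at about 2 N, before I opened the gripper. It leans about 12° to its knob side against a tine, which I took as its natural rest because the knob pulls it that way.
- **Closing the cover:** I pushed it along its arc at about 0.4 rad/s, slowing to under 0.1 rad/s at the end. It stopped against the walls, where I pressed to about 17 N.

In the last pictures the cover lies flat on the walls, its edge within about 2 mm of where it should be when shut. The other things on the counter look unmoved, though the arm hid some of them in the top view. The lid can't be seen clearly under the shut cover; it was last seen in the slot when the cover was at about 0.4 rad.

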